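# Fit the right riser and bring it round to the sensor box

## Robot

A 6-joint arm with a two-finger parallel gripper is mounted at the origin on the work surface. World frame = base frame: x ahead of the robot, y to its left, z up, the work surface at z = 0. Lengths are in m, angles in degrees, forces in N, time in s.
With the tool pointing down it reaches from about 0.375 to 0.9 m from the base axis. Payload 3.1 kg.
Tool frame: the origin (TCP) lies on the centre line of the jaws, within the pads' length; the fingertips stand 19 mm ahead of it and the grasp point (between the pads) is the TCP; z points along the fingers, y is the direction in which the jaws open and shut (so a half turn about z gives the same grasp; the last joint's range is limited). The gripper opens to 87 mm and grips with 3 to 60 N. Pads are 19 mm wide; open, the fingers measure 117 mm over their backs; the gripper's body (75 mm by 190 mm) begins 51 mm behind the grasp point.
Start: joints at [-82.42, 30.224, 82.088, -0, 67.689, -10.227], TCP at [0.191, -0.595, 0.242] pointing down, gripper open.
Joint ranges: [-176.69, 176.69], [-43.24, 126.21], [12.49, 139.97], [-82, 262], [0, 151.66], [-163.58, 163.58]. Speed limits (degrees/s): [159.86, 159.86, 180, 180, 180, 180].

## Interface

Orientations are given as a 3x3 rotation matrix whose columns are the frame's x, y, z axes.
In Python, from rig import bot gives the robot as it stands.
- The arm moves only by the tool carry_out, never from a script. Its argument "targets" is a list of rows, each a list of 6 numbers: the shift along the tool's x, y, z each as a share of 200 mm, from -1 to 1, then the turn, a rotation vector about the tool's x, y, z each as a share of pi/2 rad, from -1 to 1. In form: [[dx, dy, dz, ax, ay, az], ...]. A call has 1 to 20 rows; each row is the pose to reach, as a shift and turn from the pose measured when the call began, along the tool's axes at that moment; what a row does not reach only later rows make up. A row lasts 1/8 s, in which the tool goes at most 62.5 mm and 10.7 degrees, less where a joint would pass 70% of its speed; a pose out of reach is approached as far as the arm can. A call with a number of a shift or a turn outside -1 to 1 is refused whole. A call with a gripper value outside its range is refused whole. "jaw" is the gripper's target within -1 to 1 (fully open at 1, half-way at 0, shut at -1), set as the call begins (left out, the last holds). The fingers move at their own pace and stop on an object; the grip force is fixed at half the most. Time passes only in rows, so rows that repeat a pose let the fingers close. It gives the time, the measured TCP pose, the force and the opening at its end, in the units of the state.
- bot.read_state(): the state, without advancing time (a new reading comes with each control period).
- bot.capture(name): name is "scene" or "top" or "wrist"; returns the picture (384x512x3 uint8, blue, green, red); there is no depth.
- bot.camera_info(name): a dict with "camera_matrix" (3x3 intrinsics, pixels), "view" (4x4, takes a point from world to camera coordinates); the wrist camera has in their place "mount" (4x4, takes a point from camera to tool coordinates, whose origin is the TCP and whose axes are the flange's). Camera axes: x right, y down, z forward; pixel columns grow to the right and rows downward; lengths in m; the calibration is good to about 2 mm. A picture is of the moment at which its call begins: read the wrist's pose just before it. camera_info takes no time and is no camera call.
- bot.hand_in(): hands the job in, once; it reports no verdict.
The state is a dict: "time_s": time; "joint_positions": joint angles; "qvel": joint speeds; "tau": joint torques, N m; "position": TCP position; "tcp_rot": TCP orientation; "force": force on the tool from outside, world axes, zero at the start; "moment": the same for the moment, N m; "opening": opening from 0.0 (shut) to 1.0 (fully open).
Only numpy, scipy, OpenCV 4.12 (cv2) and the standard library are available. Lean on these libraries where they do the work, as an engineer would, in place of code of your own. Each camera call takes 0.05 s, during which the arm holds its last target.

## Task

Four look-alike aluminium risers stand on the bench: find the one whose top will be flush with the top of the grey sensor box when it stands on the track carrier, and set it down gently, upright on the ring mark of the carrier while the carrier is still at the loading end, and let go of it. Then slide the loaded carrier along its track and round the bend, without lifting it out, until it rests fully home against the end stop at the sensor box with the riser still standing on its mark. Leave the other risers, the markers, the tape dispenser and the remote box where they are.

Things in the scene. Friction and masses are not known exactly. Their poses are not given: they have to be found in the camera images.
- riser_64: riser: upright solid aluminium cylinder, 44 mm across and 64 mm high, two thin dark grooves, about 262 g; origin at the centre of its underside, z up its axis. The four risers differ only in height and stand on the bench in any order
- riser_80: riser: upright solid aluminium cylinder, 44 mm across and 80 mm high, two thin dark grooves, about 328 g; origin at the centre of its underside, z up its axis. The four risers differ only in height and stand on the bench in any order
- riser_96: riser: upright solid aluminium cylinder, 44 mm across and 96 mm high, two thin dark grooves, about 394 g; origin at the centre of its underside, z up its axis. The four risers differ only in height and stand on the bench in any order
- riser_112: riser: upright solid aluminium cylinder, 44 mm across and 112 mm high, two thin dark grooves, about 459 g; origin at the centre of its underside, z up its axis. The four risers differ only in height and stand on the bench in any order
- carrier: steel carrier in the track: plate 8 mm thick, up to 60 mm wide, 143 mm long, on two round feet 44 mm across, 18 mm high, 85 mm apart. Origin: centre of the rear foot's underside, on the track floor 6 mm above the bench; x points forward to the front foot, z up. Slides freely and turns with the track; about 0.5 kg, slippery plastic feet (1 to 4 N to slide)
- carrier_seat (a point): centre of the ring mark (53 mm across) on the carrier's plate over its front foot, where the riser stands; 85 mm ahead of the carrier's origin, on the plate's upper face, 32 mm above the bench
- carrier_post_top (a point): centre of the top of the carrier's upright round steel post, 18 mm across, rising 78 mm from the plate directly over the rear foot; top 110 mm above the bench
- track: curved channel fixed to the bench, 49 mm wide inside, floor 6 mm thick, walls 6 mm thick with tops 20 mm above the bench. Origin on the bench, under the centre line where the bend begins. Centre line: along the track's +x from the closed loading end (x = -165 mm) to the origin, then left round a quarter circle (radius 110 mm, centre (0, 110) mm) to (110, 110) mm, then along +y to the end stop
- track_end_seat (a point): where the carrier's seat centre is when its front foot touches the end stop: track (110, 200) mm, 32 mm above the bench. The stop's face is at track y = 222 mm; the carrier's rear foot and post are then at track (110, 115) mm
- sensor_box_top (a point): centre of the flat top of the grey sensor box fixed just past the end stop, 90 mm (track x) by 85 mm (track y), centred at track (110, 282.5) mm; its top is 128 mm above the bench, so 96 mm above the carrier's plate
- marker_a: whiteboard marker, 130 mm long, lying; origin under its middle. Bystander
- marker_b: whiteboard marker, 130 mm long, lying; origin under its middle. Bystander
- tape_dispenser: tape dispenser, 140 x 55 mm, 80 mm high; origin under its centre. Bystander
- control_box: flat black remote box, 110 x 65 x 32 mm; origin under its centre. Bystander
Not all that is in view belongs to the job. Leave any brown, purple or yellow look-alike of the carrier alone.

How it is judged:
By the outcome, as a careful person would: the job done as asked, in the order asked, and still so for the second after the job is handed in, with the robot touching nothing.
It also fails if it takes over 72 s, if anything falls off the work surface, if the arm or the gripper's body presses on something with over 40 N, if the wrist force passes 120 N, or if a joint passes its speed limit or range.

## Working session

There is one attempt and no reset: what is moved stays moved. The work goes in short steps, Python scripts to look and compute and a tool call to move; the robot and the scene stay as the last step left them, time stands still between calls to the robot, and variables do not carry over. Pictures are saved under pics/ and viewed, and the job is handed in when it is done.

Besides the shell and the picture viewer there is one more tool, called after "Emit:" by a JSON object that holds its "api" and its "payload", one argument or row to a line. carry_out: Moves the arm, as the interface text tells. Shift numbers are shares of 200 mm and turn numbers shares of pi/2 rad, none past 1 either way. Its arguments: {"type":"object","properties":{"targets":{"type":"array"},"jaw":{"type":"number"}},"required":["targets"]}

```bash
mkdir -p pics; ls; python3 - <<'E'
from rig import bot
import cv2
for n in("scene","top"):
    cv2.imwrite(f"pics/{n}0.png",cv2.resize(bot.capture(n),(800,600),interpolation=cv2.INTER_CUBIC))
    i=bot.camera_info(n);print(n,i)
s=bot.read_state();print(s)
print(bot.camera_info("wrist"))
E
```

```text
pics
scene {'camera_matrix': array([[381.81781397,   0.        , 254.09601828],
       [  0.        , 381.81781397, 194.84671301],
       [  0.        ,   0.        ,   1.        ]]), 'view': array([[-8.65325017e-01,  5.01210740e-01, -6.40294563e-04,
         4.43835850e-01],
       [ 3.58676192e-01,  6.18350149e-01, -6.99281404e-01,
        -9.29015276e-02],
       [-3.50091424e-01, -6.05335351e-01, -7.14846213e-01,
         1.49055717e+00],
       [ 0.00000000e+00,  0.00000000e+00,  0.00000000e+00,
         1.00000000e+00]])}
top {'camera_matrix': array([[464.51035671,   0.        , 249.32062944],
       [  0.        , 464.51035671, 185.50644503],
       [  0.        ,   0.        ,   1.        ]]), 'view': array([[ 2.95352082e-02, -9.99563706e-01, -2.61916629e-04,
        -3.86198787e-02],
       [-9.96936866e-01, -2.94386036e-02, -7.24586419e-02,
         4.98856909e-01],
       [ 7.24193182e-02,  2.40119542e-03, -9.97371383e-01,
         1.37764565e+00],
       [ 0.00000000e+00,  0.00000000e+00,  0.00000000e+00,
         1.00000000e+00]])}
{'time_s': 0.1, 'joint_positions': arra
[... 559 characters left out ...]
.83978284e-03, -9.99998266e-01]]), 'force': array([ 0.08380414,  0.34644256, -0.98710433]), 'moment': array([0.00176166, 0.00172007, 0.00402155]), 'opening': 1.001836669767156}
{'camera_matrix': array([[291.44708507,   0.        , 256.3893807 ],
       [  0.        , 291.44708507, 189.92534432],
       [  0.        ,   0.        ,   1.        ]]), 'mount': array([[ 2.45126786e-05, -9.61658307e-01, -2.74250434e-01,
         7.60555404e-02],
       [ 9.99999847e-01,  1.75209348e-04, -5.24990418e-04,
         8.00685125e-04],
       [ 5.52912636e-04, -2.74250379e-01,  9.61658164e-01,
        -1.44179059e-01],
       [ 0.00000000e+00,  0.00000000e+00,  0.00000000e+00,
         1.00000000e+00]])}
```

View pics/scene0.png

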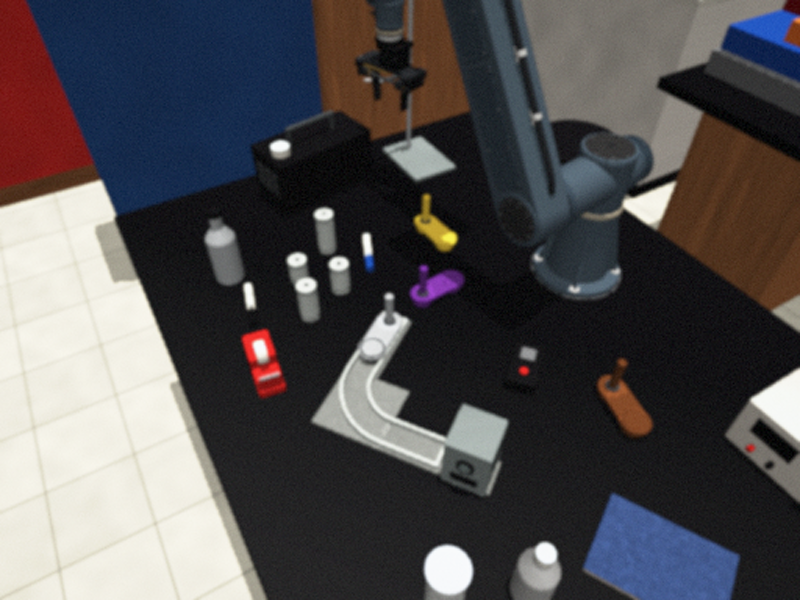

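View pics/top0.png

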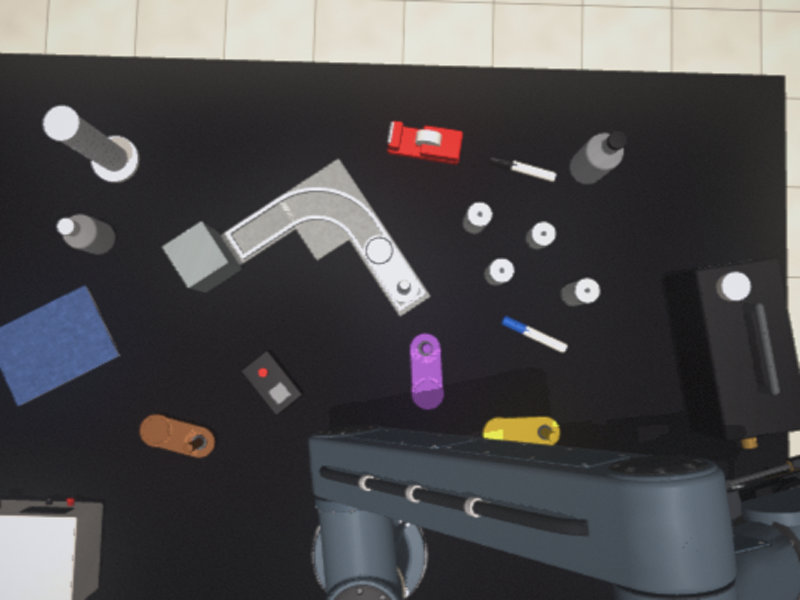

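Candidates for riser_96 (top view, 800×600): upright cylinders at (480,213), (543,234), (501,270), (585,290). The look-alike bottles at (598,157) and (87,232) and the tall white pole at (63,123) are not risers. The real carrier is grey, in the track: seat (379,250), post (404,288). Purple, yellow and brown are decoys.

```bash
python3 - <<'E'
from rig import bot
import cv2
a=bot.capture("scene")[125:210,170:250]; cv2.imwrite("pics/s1.png",cv2.resize(a,None,fx=7,fy=7,interpolation=cv2.INTER_CUBIC))
b=bot.capture("top")[120:200,285:390]; cv2.imwrite("pics/t1.png",cv2.resize(b,None,fx=7,fy=7,interpolation=cv2.INTER_CUBIC))
b=bot.capture("top")[95:205,100:280]; cv2.imwrite("pics/t2.png",cv2.resize(b,None,fx=4.4,fy=4.4,interpolation=cv2.INTER_CUBIC))
E
```

```text
(no output)
```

View pics/s1.png

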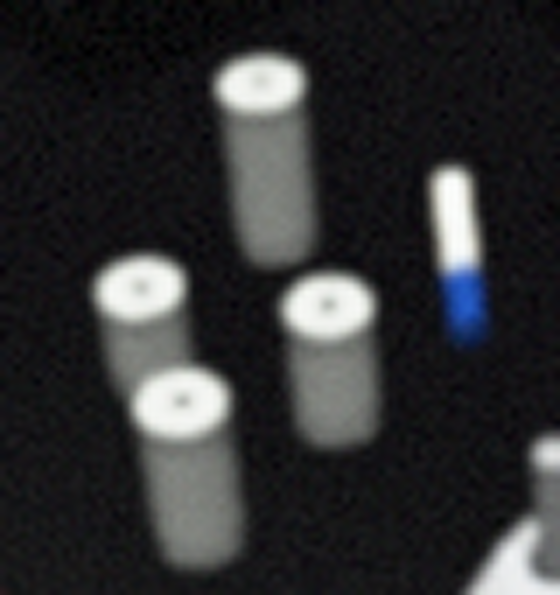

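View pics/t1.png

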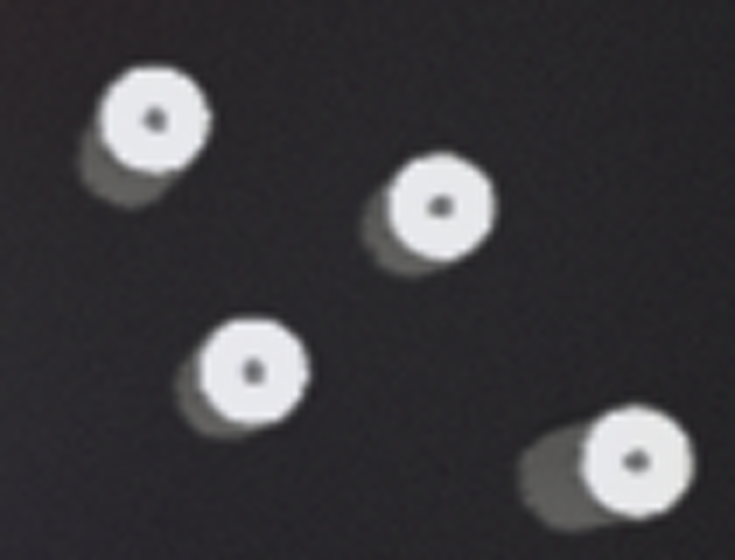

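View pics/t2.png

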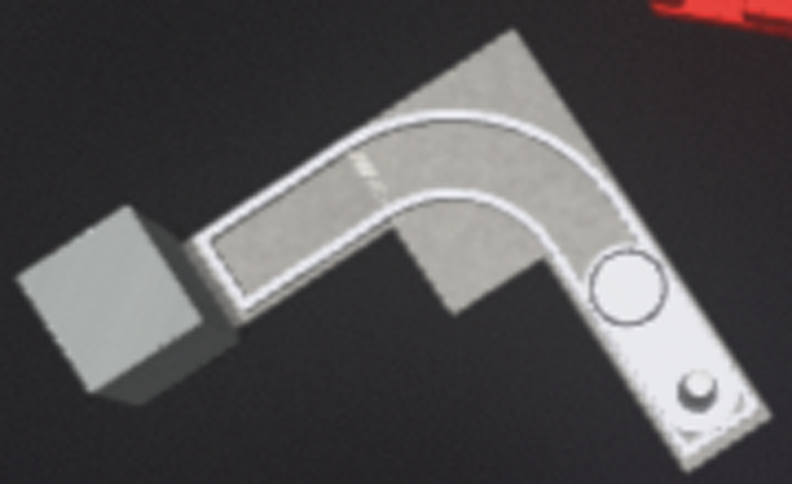

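```bash
cat > h.py <<'E'
import numpy as np
from scipy.optimize import least_squares
def proj(info,P):
    c=info["view"]@np.append(P,1); p=info["camera_matrix"]@c[:3]; return p[:2]/p[2]
def tri(obs):
    f=lambda P:np.concatenate([proj(i,P)-q for i,q in obs])
    r=least_squares(f,[0.5,0,0.08],x_scale=0.1); return r.x,np.abs(r.fun).max()
def onz(info,q,z):
    V=info["view"];R=V[:3,:3];t=V[:3,3]
    d=R.T@np.linalg.solve(info["camera_matrix"],[q[0],q[1],1]);o=-R.T@t
    return o+d*(z-o[2])/d[2]
def uncrop(p,f,x0,y0): return np.array([(p[0]+.5)/f-.5+x0,(p[1]+.5)/f-.5+y0])
E
python3 - <<'E'
from h import *
from rig import bot
T=bot.camera_info("top");S=bot.camera_info("scene")
np.set_printoptions(precision=4,suppress=True)
tp=[uncrop(p,7,285,120) for p in [(155,119),(441,206),(254,371),(637,461)]]
sp=[uncrop(p,7,170,125) for p in [(262,82),(141,289),(182,402),(328,305)]]
for i,t in enumerate(tp):
    for j,s in enumerate(sp):
        x,r=tri([(T,t),(S,s)])
        if r<3: print("P",i+1,"S",j+1,x,r)
u=lambda p:uncrop(p,4.4,100,95)
seat=onz(T,u((628,287)),.032);post=onz(T,u((700,385)),.110)
print("seat",seat,"post",post,"dist",np.linalg.norm((seat-post)[:2]), "yaw",np.degrees(np.arctan2(*(seat-post)[1::-1])))
c=[onz(T,u(p),.128) for p in [(129,206),(17,277),(90,393),(202,322)]];c=np.array(c)
print(c, np.linalg.norm(c-np.roll(c,1,0),axis=1), c.mean(0))
# track fit: origin, yaw from all landmarks
loc=np.array([[110+45,240],[110+45,325],[110-45,325],[110-45,240]])/1000
pts=np.vstack([c[:,:2]])
def world(p,l):
    a=p[2];return np.array(l)@np.array([[np.cos(a),np.sin(a)],[-np.sin(a),np.cos(a)]])+p[:2]
def f(p):
    w=world(p,loc); r=(w-pts).ravel()
    y=np.array([np.cos(p[2]),np.sin(p[2])]); d=seat[:2]-p[:2]; d2=post[:2]-p[:2]; n=np.array([-y[1],y[0]])
    return np.concatenate([r,[d@n,d2@n]])
yaw=np.arctan2(*(seat-post)[1::-1])
r=least_squares(f,[seat[0],seat[1],yaw]);print(r.x,np.degrees(r.x[2]),(r.fun*1000))
print("endseat",world(r.x,[.11,.2]),"endpost",world(r.x,[.11,.115]),"loadend",world(r.x,[-.165,0]))
y=np.array([np.cos(r.x[2]),np.sin(r.x[2])]);print("post along",(post[:2]-r.x[:2])@y,"seat along",(seat[:2]-r.x[:2])@y)
E
```

```text
P 1 S 1 [ 0.5982 -0.1576  0.2925] 2.9279457144722016
P 1 S 3 [ 0.639  -0.1838  0.0955] 0.13731885095393181
P 2 S 2 [ 0.6116 -0.3079  0.0628] 0.1855788560448559
P 3 S 4 [ 0.5385 -0.2286  0.0797] 0.08266253089365705
P 4 S 1 [ 0.5033 -0.3774  0.1125] 0.14375508310646978
P 4 S 3 [ 0.5345 -0.4625 -0.1877] 2.8631771636082135
seat [ 0.575  -0.0008  0.032 ] post [ 0.5034 -0.0502  0.11  ] dist 0.08691675094543296 yaw 34.59609265149463
[[0.605  0.3149 0.128 ]
 [0.5577 0.3834 0.128 ]
 [0.4856 0.3337 0.128 ]
 [0.5326 0.2653 0.128 ]] [0.0878 0.0833 0.0876 0.083 ] [0.5452 0.3243 0.128 ]
[0.6173 0.0297 0.611 ] 35.00644405743549 [ 1.5554  0.2878  0.1234  1.363  -1.5323 -0.5108  0.2772 -1.7449 -0.6805
 -0.058 ]
endseat [0.5926 0.2566] endpost [0.6414 0.187 ] loadend [ 0.4821 -0.065 ]
post along -0.1390299571236284 seat along -0.052115435322676935
```

Riser_96 is P1 at (0.639, −0.184): measured height 95.5 mm. The others come out at 63, 80 and 112.5 mm, so the set is consistent, and the scene correspondences agree. Next I write a move-planning helper and approach.

```bash
cat >> h.py <<'E'
from scipy.spatial.transform import Rotation as Ro
def Rdown(jy): # jaw (tool y) heading deg
    a=np.radians(jy); y=np.array([np.cos(a),np.sin(a),0]); z=np.array([0,0,-1.]); return np.column_stack([np.cross(y,z),y,z])
def row(s,P,jy):
    R=np.array(s["tcp_rot"]); d=R.T@(np.array(P)-s["position"])/.2
    w=Ro.from_matrix(R.T@Rdown(jy)).as_rotvec()/(np.pi/2)
    return np.round(np.concatenate([d,w]),3)
E
python3 - <<'E'
from h import *
from rig import bot
s=bot.read_state()
for P in [(.36,-.46,.25),(.50,-.33,.26),(.639,-.184,.26)]: print(row(s,P,-55))
E
```

```text
[ 1.01e+00 -3.83e-01 -4.40e-02 -1.00e-03 -0.00e+00 -1.91e-01]
[ 1.875e+00 -7.880e-01 -9.300e-02 -1.000e-03 -0.000e+00 -1.910e-01]
[ 2.760e+00 -1.271e+00 -9.300e-02 -1.000e-03 -0.000e+00 -1.910e-01]
```

Emit:
{"api": "carry_out", "payload": {
  "targets": [
    [0.3,-0.12,-0.03,0,0,-0.1],
    [0.6,-0.25,-0.05,0,0,-0.191],
    [1,-0.38,-0.09,0,0,-0.191]
  ],
  "jaw": 1
}}

```text
time_s: 0.62
position: [0.337, -0.4759, 0.2565]
tcp_rot: [[0.819, 0.573, -0.0], [0.573, -0.819, 0.002], [0.001, -0.002, -1.0]]
force: [0.9, -1.3, 0.5]
opening: 0.998
```

```bash
python3 - <<'E'
from h import *
from rig import bot
s=bot.read_state();print(s["position"],s["time_s"])
for P in [(.50,-.33,.26),(.639,-.184,.26)]: print(row(s,P,-55))
E
```

```text
[ 0.33700694 -0.47591462  0.25650492] 0.625
[ 1.086e+00 -1.310e-01 -1.700e-02 -1.000e-03 -0.000e+00 -0.000e+00]
[ 2.074e+00 -3.300e-01 -1.500e-02 -1.000e-03 -0.000e+00 -0.000e+00]
```

Emit:
{"api": "carry_out", "payload": {
  "targets": [
    [0.3,-0.04,-0.01,0,0,0],
    [0.65,-0.08,-0.02,0,0,0],
    [1,-0.13,-0.02,0,0,0]
  ]
}}

```text
time_s: 1.0
position: [0.4756, -0.3497, 0.2609]
tcp_rot: [[0.819, 0.573, 0.0], [0.573, -0.819, 0.001], [0.001, -0.001, -1.0]]
force: [0.4, -0.9, -0.1]
opening: 0.997
```

```bash
python3 - <<'E'
from h import *
from rig import bot
s=bot.read_state();print(s["position"],s["time_s"])
for P in [(.639,-.184,.26)]: print(row(s,P,-55))
E
```

```text
[ 0.47561557 -0.34965349  0.2608771 ] 1.0
[ 1.144e+00 -2.100e-01  6.000e-03 -1.000e-03 -1.000e-03 -0.000e+00]
```

Emit:
{"api": "carry_out", "payload": {
  "targets": [
    [0.3,-0.06,0,0,0,0],
    [0.6,-0.12,0,0,0,0],
    [0.85,-0.17,0,0,0,0],
    [0.95,-0.2,0,0,0,0],
    [1,-0.21,0,0,0,0],
    [1,-0.21,0,0,0,0]
  ]
}}

```text
time_s: 1.75
position: [0.615, -0.2012, 0.2609]
tcp_rot: [[0.82, 0.573, -0.0], [0.573, -0.82, 0.001], [0.0, -0.001, -1.0]]
force: [0.4, -0.6, -0.2]
opening: 1.0
```

```bash
cat >> h.py <<'E'
def wcam(bot,s):
    i=bot.camera_info("wrist"); T=np.eye(4);T[:3,:3]=s["tcp_rot"];T[:3,3]=s["position"]
    return dict(camera_matrix=i["camera_matrix"],view=np.linalg.inv(T@i["mount"]))
E
python3 - <<'E'
from h import *
from rig import bot
import cv2
s=bot.read_state();im=bot.capture("wrist");print(s["position"],s["time_s"],np.abs(s["qvel"]).max())
for P in [(.639,-.184,.16),(.639,-.184,.068)]: print(row(s,P,-55))
C=wcam(bot,s);q=proj(C,[.639,-.184,.096]);print(q)
np.save("w1.npy",C["view"])
cv2.imwrite("pics/w1.png",cv2.resize(im,(800,600),interpolation=cv2.INTER_CUBIC))
E
```

```text
[ 0.61501626 -0.20122188  0.2609154 ] 1.75 1.413700128693902
[ 0.148 -0.001  0.505 -0.001 -0.    -0.001]
[ 0.148 -0.001  0.965 -0.001 -0.    -0.001]
[255.34909389 152.09157774]
```

View pics/w1.png

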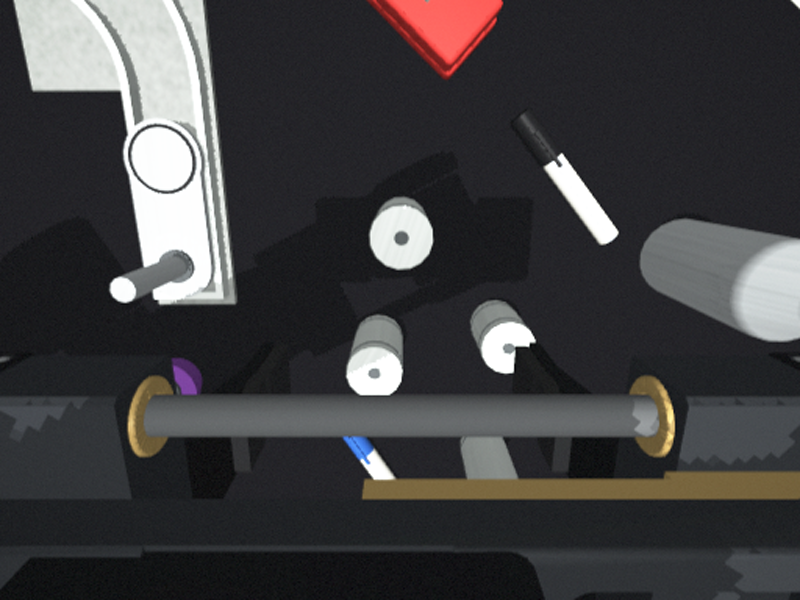

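The target riser is at (401,238), within about 1 px of the prediction. I'll cross-check the seat (163,157) and post top (123,290) from this picture.

```bash
python3 - <<'E'
from h import *
from rig import bot
C=wcam(bot,bot.read_state());C["view"]=np.load("w1.npy")
u=lambda p:uncrop(p,800/512,0,0)
print(onz(C,u((401,238)),.096),onz(C,u((163,157)),.032),onz(C,u((123,290)),.110))
E
```

```text
[ 0.63963474 -0.18499772  0.096     ] [ 0.57700052 -0.00107609  0.032     ] [ 0.5056909  -0.05090292  0.11      ]
```

Emit:
{"api": "carry_out", "payload": {
  "targets": [
    [0.1,0,0.15,0,0,0],
    [0.15,0,0.35,0,0,0],
    [0.15,0,0.55,0,0,0],
    [0.15,0,0.7,0,0,0],
    [0.15,0,0.83,0,0,0],
    [0.15,0,0.92,0,0,0],
    [0.15,0,0.96,0,0,0],
    [0.15,0,0.97,0,0,0],
    [0.15,0,0.97,0,0,0]
  ]
}}

```text
time_s: 2.92
position: [0.6397, -0.1849, 0.0678]
tcp_rot: [[0.82, 0.572, 0.001], [0.572, -0.82, -0.0], [0.001, 0.001, -1.0]]
force: [0.3, -0.5, 0.7]
opening: 0.998
```

Emit:
{"api": "carry_out", "payload": {
  "targets": [
    [0,0,0,0,0,0],
    [0,0,0,0,0,0],
    [0,0,0,0,0,0],
    [0,0,0,0,0,0],
    [0,0,0,0,0,0],
    [0,0,0,0,0,0],
    [0,0,0,0,0,0],
    [0,0,0,0,0,0]
  ],
  "jaw": -0.3
}}

```text
time_s: 3.92
position: [0.6395, -0.1847, 0.0678]
tcp_rot: [[0.82, 0.572, 0.0], [0.572, -0.82, 0.0], [0.001, 0.0, -1.0]]
force: [-0.5, 0.7, 0.7]
opening: 0.498
```

Opening is 0.498, about 43 mm, so the riser is held. Lifting.

Emit:
{"api": "carry_out", "payload": {
  "targets": [
    [0,0,-0.05,0,0,0],
    [0,0,-0.15,0,0,0],
    [0,0,-0.3,0,0,0],
    [0,0,-0.45,0,0,0],
    [0,0,-0.57,0,0,0],
    [0,0,-0.62,0,0,0],
    [0,0,-0.63,0,0,0],
    [0,0,-0.63,0,0,0]
  ]
}}

```text
time_s: 4.92
position: [0.6388, -0.1844, 0.193]
tcp_rot: [[0.82, 0.572, -0.001], [0.572, -0.82, 0.001], [-0.0, -0.002, -1.0]]
force: [-0.1, 0.1, -3.2]
opening: 0.496
```

```bash
python3 - <<'E'
from h import *
from rig import bot
s=bot.read_state();print(s["position"],s["force"],s["opening"])
for P in [(.576,-.001,.19),(.576,-.001,.103)]: print(row(s,P,-55))
E
```

```text
[ 0.63882824 -0.18443802  0.19296572] [-0.13520051  0.06881719 -3.1601552 ] 0.4959390939882789
[ 0.267 -0.932  0.016 -0.001  0.    -0.001]
[ 0.267 -0.931  0.451 -0.001  0.    -0.001]
```

Emit:
{"api": "carry_out", "payload": {
  "targets": [
    [0.02,-0.06,0,0,0,0],
    [0.06,-0.2,0,0,0,0],
    [0.11,-0.38,0,0,0,0],
    [0.16,-0.56,0,0,0,0],
    [0.21,-0.73,0,0,0,0],
    [0.245,-0.86,0,0,0,0],
    [0.262,-0.915,0,0,0,0],
    [0.267,-0.932,0,0,0,0],
    [0.267,-0.932,0,0,0,0],
    [0.267,-0.932,0,0,0,0]
  ]
}}

```text
time_s: 6.18
position: [0.5765, -0.002, 0.1932]
tcp_rot: [[0.821, 0.571, -0.001], [0.571, -0.821, 0.001], [-0.0, -0.001, -1.0]]
force: [-0.0, 0.7, -3.8]
opening: 0.502
```

```bash
python3 - <<'E'
from h import *
from rig import bot
import cv2
s=bot.read_state();print(s["position"],s["force"],s["opening"])
im=bot.capture("wrist");cv2.imwrite("pics/w2.png",cv2.resize(im,(800,600),interpolation=cv2.INTER_CUBIC))
im=bot.capture("top")[95:205,180:300];cv2.imwrite("pics/t3.png",cv2.resize(im,None,fx=5,fy=5,interpolation=cv2.INTER_CUBIC))
C=wcam(bot,s)
for P in [(.576,-.001,.032),(.5045,-.0505,.11)]:print(proj(C,P)*800/512)
for P in [(.576,-.001,.19),(.576,-.001,.106)]: print(row(s,P,-55))
E
```

```text
[ 0.57649576 -0.00196369  0.19320056] [-0.02315186  0.65925305 -3.78330552] 0.5017228971867053
[397.9983551  280.83912495]
[396.9233887  459.41445299]
[ 0.001 -0.005  0.016 -0.001  0.    -0.002]
[ 0.001 -0.005  0.436 -0.001  0.    -0.002]
```

View pics/w2.png

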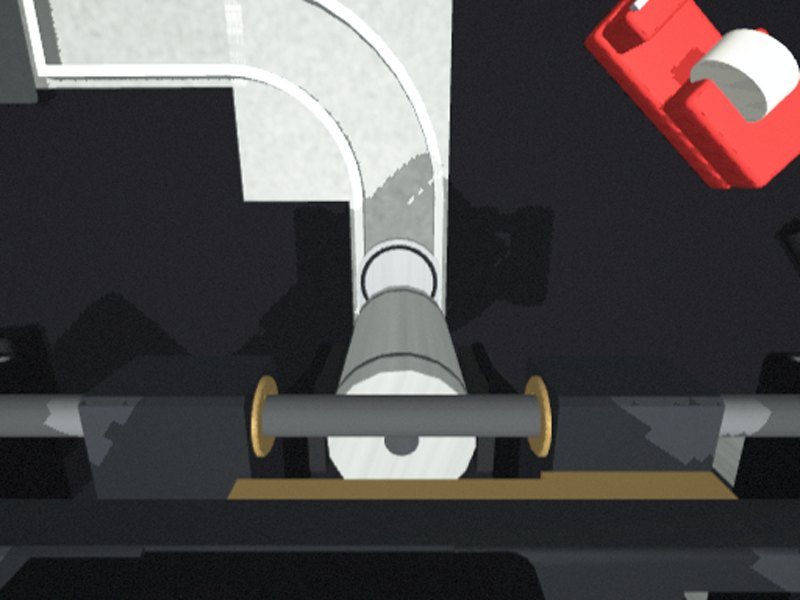

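View pics/t3.png

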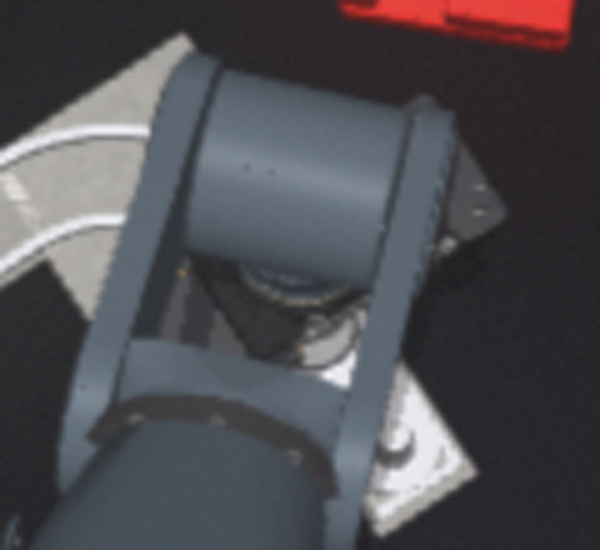

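The ring is centred at about (399.5,282), against a prediction of (398,281) — within 1 mm of the riser's present axis. Descending straight, slowly at the end.

Emit:
{"api": "carry_out", "payload": {
  "targets": [
    [0,0,0.05,0,0,0],
    [0,0,0.15,0,0,0],
    [0,0,0.25,0,0,0],
    [0,0,0.35,0,0,0],
    [0,0,0.41,0,0,0],
    [0,0,0.435,0,0,0],
    [0,0,0.44,0,0,0],
    [0,0,0.445,0,0,0],
    [0,0,0.445,0,0,0]
  ]
}}

```text
time_s: 7.4
position: [0.5766, -0.0018, 0.1047]
tcp_rot: [[0.821, 0.571, 0.0], [0.571, -0.821, 0.001], [0.0, -0.0, -1.0]]
force: [0.4, -0.8, -3.4]
opening: 0.499
```

```bash
python3 - <<'E'
from h import *
from rig import bot
import cv2
s=bot.read_state();print(s["position"],s["force"],s["opening"])
im=bot.capture("wrist");cv2.imwrite("pics/w3.png",cv2.resize(im,(800,600),interpolation=cv2.INTER_CUBIC))
im=bot.capture("scene")[170:320,180:340];cv2.imwrite("pics/s3.png",cv2.resize(im,None,fx=4,fy=4,interpolation=cv2.INTER_CUBIC))
E
```

```text
[ 0.57660818 -0.0018024   0.10471638] [ 0.40735546 -0.7662063  -3.44008418] 0.49915696971249546
```

View pics/w3.png

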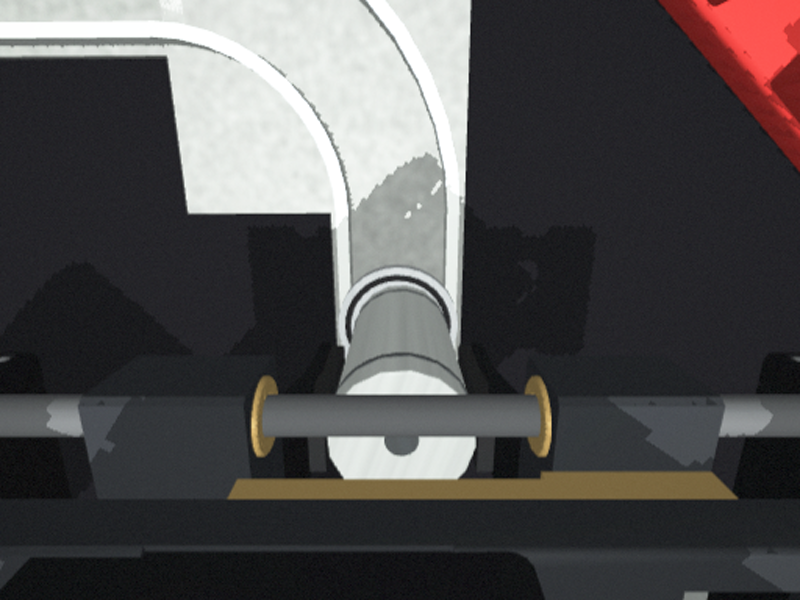

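View pics/s3.png

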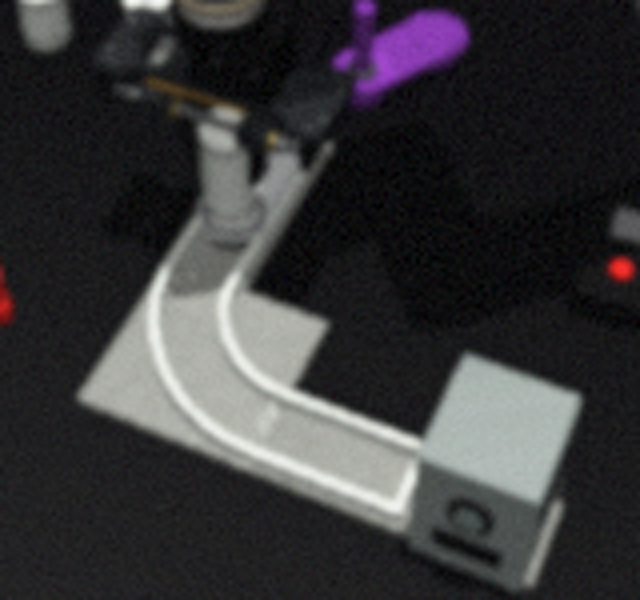

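Laterally centred in the ring, still about 5 mm above the plate. Final lowering.

Emit:
{"api": "carry_out", "payload": {
  "targets": [
    [0,0,0.008,0,0,0],
    [0,0,0.014,0,0,0],
    [0,0,0.018,0,0,0],
    [0,0,0.021,0,0,0],
    [0,0,0.021,0,0,0],
    [0,0,0.021,0,0,0]
  ]
}}

```text
time_s: 8.25
position: [0.5765, -0.0018, 0.1004]
tcp_rot: [[0.821, 0.571, -0.0], [0.571, -0.821, 0.001], [0.0, -0.001, -1.0]]
force: [0.4, 0.4, -3.4]
opening: 0.501
```

Emit:
{"api": "carry_out", "payload": {
  "targets": [
    [0,0,0.002,0,0,0],
    [0,0,0.004,0,0,0],
    [0,0,0.006,0,0,0],
    [0,0,0.006,0,0,0]
  ]
}}

```text
time_s: 8.75
position: [0.5766, -0.0018, 0.0997]
tcp_rot: [[0.821, 0.571, 0.0], [0.571, -0.821, 0.001], [0.001, -0.0, -1.0]]
force: [-2.0, 0.6, 1.9]
opening: 0.501
```

Contact is made (fz −3.4 → +1.9). Releasing.

Emit:
{"api": "carry_out", "payload": {
  "targets": [
    [0,0,0.004,0,0,0],
    [0,0,0.004,0,0,0],
    [0,0,0.004,0,0,0],
    [0,0,0.004,0,0,0],
    [0,0,0.004,0,0,0],
    [0,0,0.004,0,0,0]
  ],
  "jaw": 1
}}

```text
time_s: 9.5
position: [0.5766, -0.0018, 0.0989]
tcp_rot: [[0.821, 0.571, 0.0], [0.571, -0.821, 0.001], [0.001, -0.0, -1.0]]
force: [-1.0, -0.5, -0.8]
opening: 0.992
```

Emit:
{"api": "carry_out", "payload": {
  "targets": [
    [0,0,-0.05,0,0,0],
    [0,0,-0.15,0,0,0],
    [0,0,-0.35,0,0,0],
    [0,0,-0.55,0,0,0],
    [0,0,-0.7,0,0,0],
    [0,0,-0.75,0,0,0],
    [0,0,-0.75,0,0,0]
  ]
}}

```text
time_s: 10.38
position: [0.5765, -0.0019, 0.2493]
tcp_rot: [[0.821, 0.571, 0.001], [0.571, -0.821, 0.0], [0.001, 0.0, -1.0]]
force: [-0.5, 0.2, -0.8]
opening: 1.001
```

```bash
python3 - <<'E'
from h import *
from rig import bot
import cv2
s=bot.read_state();print(s["position"],s["force"],s["opening"],s["time_s"])
im=bot.capture("wrist");cv2.imwrite("pics/w4.png",cv2.resize(im,(800,600),interpolation=cv2.INTER_CUBIC))
C=wcam(bot,s);np.save("w4.npy",C["view"])
for P in [(.576,-.001,.128),(.5045,-.0505,.11)]:print(proj(C,P)*800/512)
for P in [(.5045,-.0505,.25)]: print(row(s,P,35))
E
```

```text
[ 0.57653894 -0.00186739  0.24928973] [-0.48481861  0.18561996 -0.77235565] 1.0007519634033533 10.375
[397.35952325 297.09621914]
[397.45829131 410.12516732]
[-4.350e-01 -6.000e-03 -4.000e-03  1.000e-03 -0.000e+00 -1.002e+00]
```

View pics/w4.png

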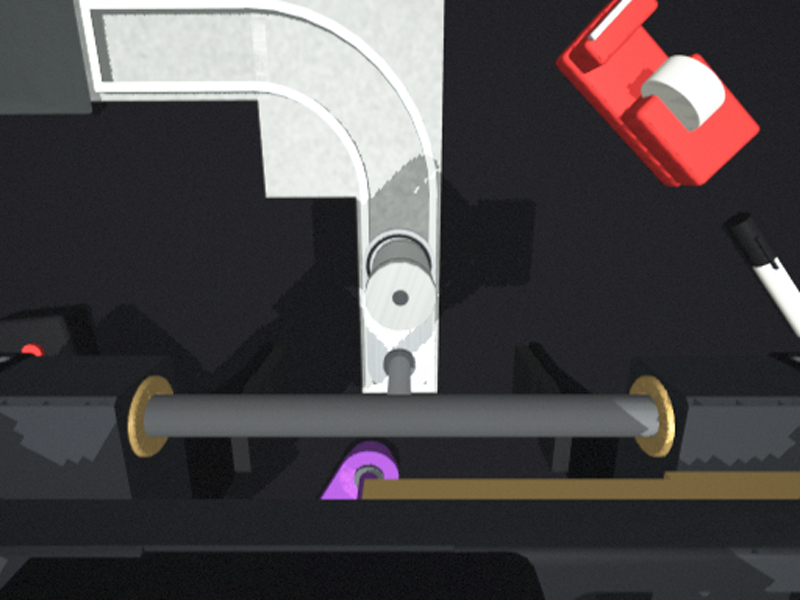

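The riser stands centred on the ring at (400,298), its mark gap even. Next I turn 90° over the post with jaws partly closed.

Emit:
{"api": "carry_out", "payload": {
  "targets": [
    [-0.05,0,0,0,0,-0.1],
    [-0.1,0,0,0,0,-0.2],
    [-0.15,0,0,0,0,-0.3],
    [-0.2,0,0,0,0,-0.4],
    [-0.25,0,0,0,0,-0.5],
    [-0.3,0,0,0,0,-0.6],
    [-0.35,0,0,0,0,-0.7],
    [-0.39,0,0,0,0,-0.8],
    [-0.42,0,0,0,0,-0.9],
    [-0.435,-0.006,0,0,0,-1],
    [-0.435,-0.006,0,0,0,-1],
    [-0.435,-0.006,0,0,0,-1]
  ],
  "jaw": -0.05
}}

```text
time_s: 11.92
position: [0.5036, -0.0503, 0.2474]
tcp_rot: [[-0.569, 0.822, -0.003], [0.822, 0.569, 0.001], [0.003, -0.001, -1.0]]
force: [0.3, -0.1, 0.1]
opening: 0.475
```

```bash
python3 - <<'E'
from h import *
from rig import bot
import cv2
s=bot.read_state();print(s["position"],s["joint_positions"],s["opening"],s["time_s"])
im=bot.capture("wrist");cv2.imwrite("pics/w5.png",cv2.resize(im,(800,600),interpolation=cv2.INTER_CUBIC))
C=wcam(bot,s)
for P in [(.5765,-.0018,.128),(.5045,-.0505,.11)]:print(proj(C,P)*800/512)
print(row(s,(.5045,-.0505,.09),35))
E
```

```text
[ 0.50356062 -0.05033348  0.24742397] [-1.83960523e+01  2.07065769e+01  9.84209026e+01  3.52448936e-02
  6.10367114e+01 -5.31202312e+01] 0.4745973804256252 11.925
[545.16951978 298.44047059]
[400.86191456 289.22247547]
[-0.005  0.004  0.787 -0.001 -0.002 -0.003]
```

View pics/w5.png

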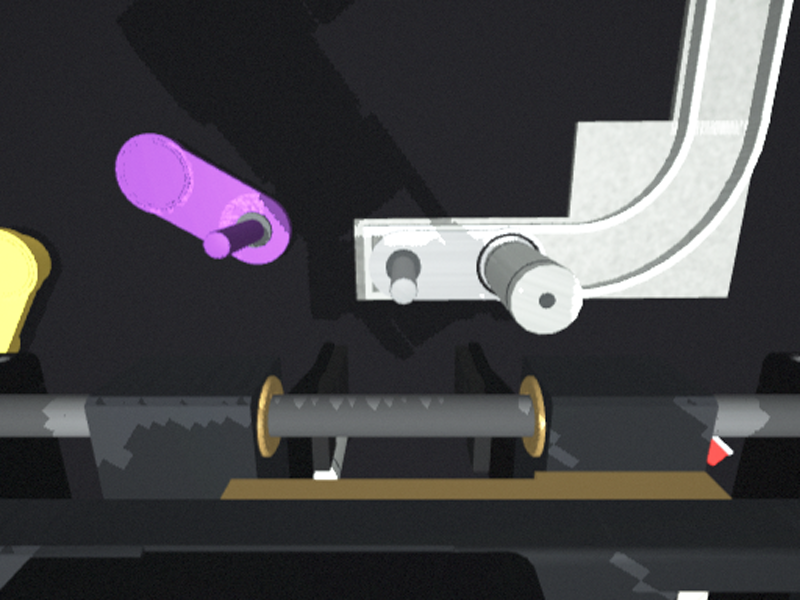

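Post top at (403,292), riser top at (547,299), within 3 px of predictions. The purple decoy's post is well clear of the fingers, and the palm stays above it. Descending over the post.

Emit:
{"api": "carry_out", "payload": {
  "targets": [
    [-0.002,0.003,0.1,0,0,0],
    [-0.005,0.005,0.25,0,0,0],
    [-0.008,0.006,0.42,0,0,0],
    [-0.008,0.006,0.58,0,0,0],
    [-0.008,0.006,0.7,0,0,0],
    [-0.008,0.006,0.77,0,0,0],
    [-0.008,0.006,0.787,0,0,0],
    [-0.008,0.006,0.787,0,0,0],
    [-0.008,0.006,0.787,0,0,0]
  ]
}}

```text
time_s: 13.1
position: [0.5059, -0.051, 0.0911]
tcp_rot: [[-0.57, 0.822, -0.0], [0.822, 0.57, 0.001], [0.001, 0.0, -1.0]]
force: [-0.4, 0.6, 0.6]
opening: 0.474
```

Emit:
{"api": "carry_out", "payload": {
  "targets": [
    [0,0,0,0,0,0],
    [0,0,0,0,0,0],
    [0,0,0,0,0,0],
    [0,0,0,0,0,0]
  ],
  "jaw": -0.45
}}

```text
time_s: 13.6
position: [0.5059, -0.051, 0.0911]
tcp_rot: [[-0.57, 0.822, -0.0], [0.822, 0.57, 0.001], [0.001, 0.0, -1.0]]
force: [0.8, -0.5, 0.0]
opening: 0.279
```

```bash
cat > path.py <<'E'
from h import *
from rig import bot
import sys
# track pose from fit; tool lead 3mm
O=np.array([.6173,.0297]);a=np.radians(35.0)
A=np.array([[np.cos(a),-np.sin(a)],[np.sin(a),np.cos(a)]])
def pt(s): # s=0 at track origin
    if s<0: l=(s,0);h=0
    elif s<.110*np.pi/2: t=s/.11;l=(.11*np.sin(t),.11-.11*np.cos(t));h=np.degrees(t)
    else: l=(.11,.11+s-.11*np.pi/2);h=90
    return O+A@np.array(l),h+35
E
python3 - <<'E'
from path import *
s=bot.read_state();print(s["position"],s["opening"],s["force"],s["time_s"])
d=A.T@(s["position"][:2]-O);print("track coords",d)
for k in [-.137,-.12,-.10,-.06,-.02,0]:
    p,h=pt(k);print(k,row(s,[*p,.09],h))
E
```

```text
[ 0.50591553 -0.05095834  0.09112811] 0.2786447773562907 [ 0.75789497 -0.52462643  0.00097799] 13.6
track coords [-0.13750454 -0.00218394]
-0.137 [ 0.011  0.002  0.006  0.    -0.    -0.003]
-0.12 [ 0.011  0.087  0.006  0.    -0.    -0.003]
-0.1 [ 0.012  0.187  0.006  0.    -0.    -0.003]
-0.06 [ 0.013  0.387  0.006  0.    -0.    -0.003]
-0.02 [ 0.014  0.587  0.006  0.    -0.    -0.003]
0 [ 0.014  0.687  0.006  0.    -0.    -0.003]
```

Caged: 24 mm opening around the 18 mm post. Pushing along the straight.

Emit:
{"api": "carry_out", "payload": {
  "targets": [
    [0.002,0.005,0,0,0,0],
    [0.004,0.012,0,0,0,0],
    [0.006,0.02,0,0,0,0],
    [0.008,0.03,0,0,0,0],
    [0.01,0.042,0,0,0,0],
    [0.011,0.056,0,0,0,0],
    [0.011,0.072,0,0,0,0],
    [0.011,0.09,0,0,0,0],
    [0.012,0.11,0,0,0,0],
    [0.012,0.13,0,0,0,0],
    [0.012,0.15,0,0,0,0],
    [0.012,0.168,0,0,0,0],
    [0.012,0.18,0,0,0,0],
    [0.012,0.187,0,0,0,0],
    [0.012,0.187,0,0,0,0]
  ]
}}

```text
time_s: 15.48
position: [0.5355, -0.0275, 0.0911]
tcp_rot: [[-0.57, 0.822, 0.0], [0.822, 0.57, 0.001], [0.001, 0.001, -1.0]]
force: [-1.4, -0.6, -0.1]
opening: 0.276
```

```bash
python3 - <<'E'
from path import *
import cv2
s=bot.read_state();print(s["position"],s["opening"],s["force"],s["moment"],s["time_s"])
d=A.T@(s["position"][:2]-O);print("track coords",d)
im=bot.capture("scene")[170:320,180:340];cv2.imwrite("pics/s4.png",cv2.resize(im,None,fx=4,fy=4,interpolation=cv2.INTER_CUBIC))
im=bot.capture("wrist");cv2.imwrite("pics/w6.png",cv2.resize(im,(800,600),interpolation=cv2.INTER_CUBIC))
for k in [-.06,-.03,0]:
    p,h=pt(k);print(k,row(s,[*p,.09],h))
E
```

```text
[ 0.53552714 -0.02754521  0.09110438] 0.2760039368138574 [-1.39946361 -0.60823857 -0.08713025] [-0.09066295  0.17724112 -0.01401929] 15.475
track coords [-9.98189073e-02  1.04526369e-05]
-0.06 [ 0.001  0.199  0.006  0.    -0.    -0.003]
-0.03 [ 0.002  0.349  0.006  0.    -0.    -0.003]
0 [ 0.002  0.499  0.006  0.    -0.    -0.003]
```

View pics/s4.png

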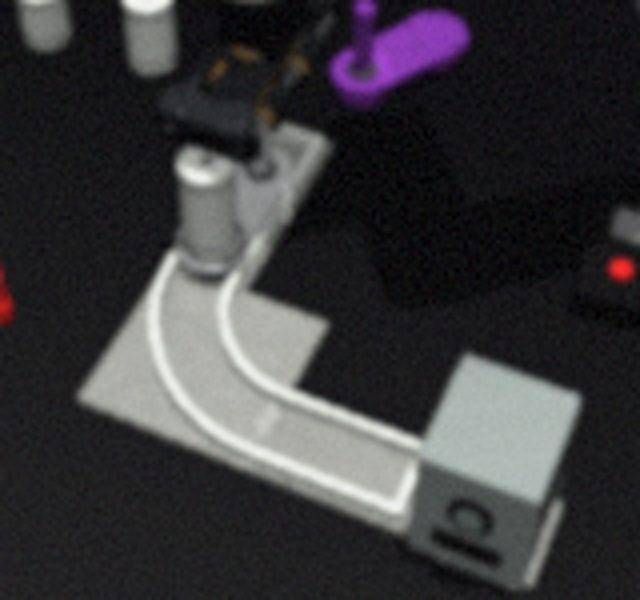

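View pics/w6.png

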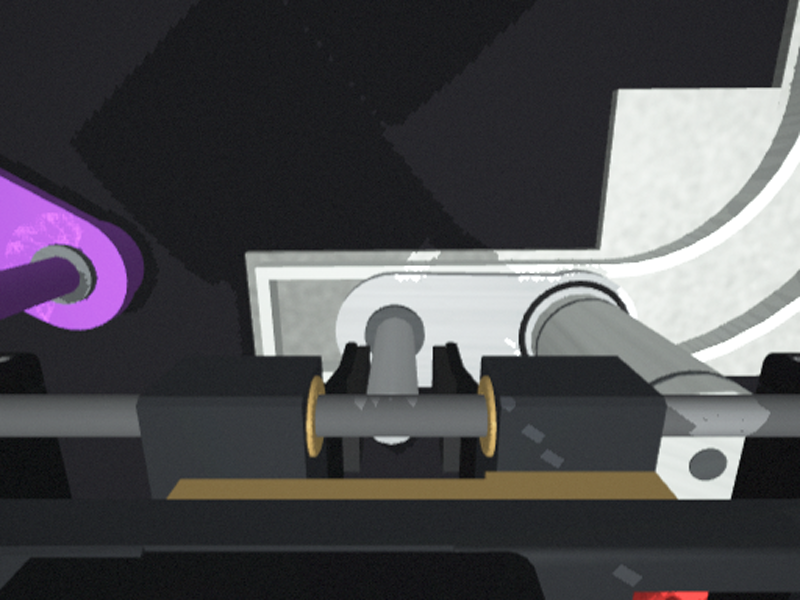

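The carrier slides with about 1.5 N and the riser stays on its ring. Continuing to the start of the bend.

Emit:
{"api": "carry_out", "payload": {
  "targets": [
    [0,0.006,0,0,0,0],
    [0,0.016,0,0,0,0],
    [0,0.032,0,0,0,0],
    [0,0.052,0,0,0,0],
    [0,0.075,0,0,0,0],
    [0,0.1,0,0,0,0],
    [0,0.13,0,0,0,0],
    [0,0.16,0,0,0,0],
    [0,0.19,0,0,0,0],
    [0.001,0.22,0,0,0,0],
    [0.001,0.25,0,0,0,0],
    [0.001,0.28,0,0,0,0],
    [0.001,0.31,0,0,0,0],
    [0.001,0.34,0,0,0,0],
    [0.002,0.37,0,0,0,0],
    [0.002,0.4,0,0,0,0],
    [0.002,0.43,0,0,0,0],
    [0.002,0.455,0,0,0,0],
    [0.002,0.475,0,0,0,0],
    [0.002,0.485,0,0,0,0]
  ]
}}

```text
time_s: 18.08
position: [0.6154, 0.0275, 0.0913]
tcp_rot: [[-0.57, 0.822, 0.001], [0.822, 0.57, -0.0], [-0.001, 0.0, -1.0]]
force: [-3.7, -5.2, 0.9]
opening: 0.275
```

```bash
python3 - <<'E'
from path import *
import cv2
s=bot.read_state();print(s["position"],s["opening"],s["force"],s["moment"],s["time_s"])
d=A.T@(s["position"][:2]-O);print("track coords",d)
im=bot.capture("scene")[170:320,180:340];cv2.imwrite("pics/s5.png",cv2.resize(im,None,fx=4,fy=4,interpolation=cv2.INTER_CUBIC))
k0=d[0]
for i in range(1,19):
    k=k0+.005*i
    p,h=pt(k);print(round(k,4),row(s,[*p,.09],h).tolist())
E
```

```text
[0.61542371 0.02751985 0.09131154] 0.2749471235713364 [-3.71163597 -5.20666712  0.88485579] [-0.8022209   0.54644758 -0.03161053] 18.075
track coords [-0.00278745 -0.00070968]
0.0022 [0.004, 0.025, 0.007, 0.0, 0.0, -0.016]
0.0072 [0.005, 0.05, 0.007, 0.0, 0.0, -0.044]
0.0122 [0.007, 0.075, 0.007, 0.0, 0.0, -0.073]
0.0172 [0.011, 0.1, 0.007, 0.0, 0.0, -0.102]
0.0222 [0.015, 0.124, 0.007, 0.0, 0.0, -0.131]
0.0272 [0.021, 0.149, 0.007, 0.0, 0.0, -0.16]
0.0322 [0.028, 0.173, 0.007, 0.0, 0.0, -0.189]
0.0372 [0.036, 0.196, 0.007, 0.0, 0.0, -0.218]
0.0422 [0.045, 0.22, 0.007, 0.0, 0.0, -0.247]
0.0472 [0.054, 0.243, 0.007, 0.0, 0.0, -0.276]
0.0522 [0.065, 0.265, 0.007, 0.0, 0.0, -0.305]
0.0572 [0.078, 0.287, 0.007, 0.0, 0.0, -0.334]
0.0622 [0.091, 0.308, 0.007, 0.0, 0.0, -0.363]
0.0672 [0.104, 0.329, 0.007, 0.0, 0.0, -0.392]
0.0722 [0.119, 0.349, 0.007, 0.0, 0.0, -0.421]
0.0772 [0.135, 0.368, 0.007, 0.0, 0.0, -0.45]
0.0822 [0.152, 0.387, 0.007, 0.0, 0.0, -0.479]
0.0872 [0.169, 0.405, 0.007, -0.0, 0.0, -0.507]
```

View pics/s5.png

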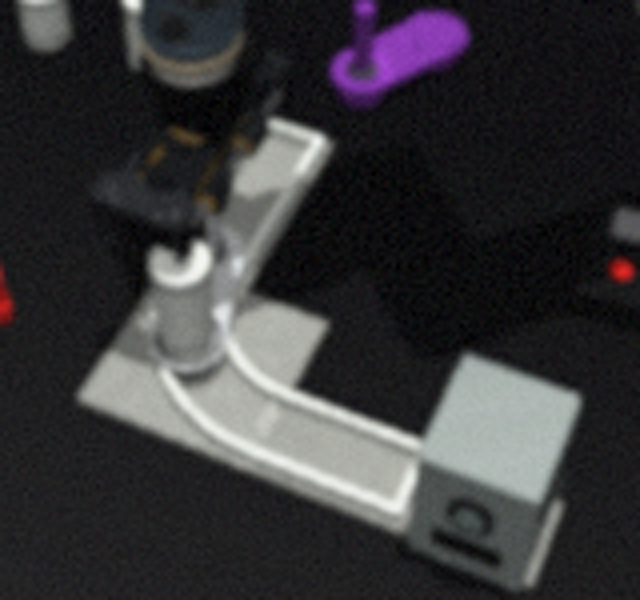

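Riser standing in the ring; the push is about 6 N as the front foot rounds the bend. Now the arc.

Emit:
{"api": "carry_out", "payload": {
  "targets": [
    [0.003,0.012,0,0,0,-0.008],
    [0.004,0.025,0,0,0,-0.016],
    [0.005,0.05,0,0,0,-0.044],
    [0.007,0.075,0,0,0,-0.073],
    [0.011,0.1,0,0,0,-0.102],
    [0.015,0.124,0,0,0,-0.131],
    [0.021,0.149,0,0,0,-0.16],
    [0.028,0.173,0,0,0,-0.189],
    [0.036,0.196,0,0,0,-0.218],
    [0.045,0.22,0,0,0,-0.247],
    [0.054,0.243,0,0,0,-0.276],
    [0.065,0.265,0,0,0,-0.305],
    [0.072,0.276,0,0,0,-0.32]
  ]
}}

```text
time_s: 19.75
position: [0.6544, 0.0706, 0.0917]
tcp_rot: [[-0.896, 0.445, 0.004], [0.445, 0.896, -0.001], [-0.004, 0.001, -1.0]]
force: [-1.4, -4.7, 1.0]
opening: 0.276
```

```bash
cat > nxt.py <<'E'
from path import *
import cv2,sys
s=bot.read_state();print(s["position"],s["opening"],s["force"],s["time_s"],s["joint_positions"].round(1))
d=A.T@(s["position"][:2]-O);t=np.arctan2(d[0],.11-d[1]);print("track",d,"r",np.hypot(d[0],.11-d[1]),"s",.11*t)
im=bot.capture("scene")[170:320,180:340];cv2.imwrite(f"pics/{sys.argv[1]}.png",cv2.resize(im,None,fx=4,fy=4,interpolation=cv2.INTER_CUBIC))
for i in range(1,int(sys.argv[2])):
    k=.11*t+.005*i
    p,h=pt(k);print(round(k,4),row(s,[*p,.091],h).tolist())
E
python3 nxt.py s6 20
```

```text
[0.65435436 0.07056458 0.09165344] 0.2761849384079752 [-1.42046628 -4.66255854  1.0032713 ] 19.75 [ -3.5  43.1  83.6  -0.1  53.1 -67.1]
track [0.05379212 0.01222079] r 0.11159912601781222 s 0.05532445910042748
0.0603 [0.009, 0.025, 0.003, 0.0, 0.003, -0.031]
0.0653 [0.01, 0.05, 0.003, 0.0, 0.003, -0.06]
0.0703 [0.013, 0.075, 0.003, 0.0, 0.003, -0.089]
0.0753 [0.017, 0.099, 0.003, 0.0, 0.003, -0.118]
0.0803 [0.023, 0.124, 0.003, 0.0, 0.003, -0.147]
0.0853 [0.029, 0.148, 0.003, 0.0, 0.003, -0.176]
0.0903 [0.036, 0.172, 0.003, 0.0, 0.003, -0.205]
0.0953 [0.045, 0.195, 0.003, 0.0, 0.003, -0.234]
0.1003 [0.054, 0.219, 0.003, -0.0, 0.003, -0.263]
0.1053 [0.065, 0.241, 0.003, -0.0, 0.003, -0.292]
0.1103 [0.076, 0.263, 0.003, -0.0, 0.003, -0.321]
0.1153 [0.089, 0.285, 0.003, -0.0, 0.003, -0.35]
0.1203 [0.102, 0.306, 0.003, -0.0, 0.003, -0.379]
0.1253 [0.117, 0.326, 0.003, -0.0, 0.003, -0.407]
0.1303 [0.132, 0.346, 0.003, -0.0, 0.003, -0.436]
0.1353 [0.149, 0.365, 0.003, -0.0, 0.003, -0.465]
0.1403 [0.166, 0.383, 0.003, -0.001, 0.003, -0.494]
0.1453 [0.184, 0.401, 0.003, -0.001, 0.003, -0.523]
0.1503 [0.202, 0.417, 0.003, -0.001, 0.003, -0.552]
```

View pics/s6.png

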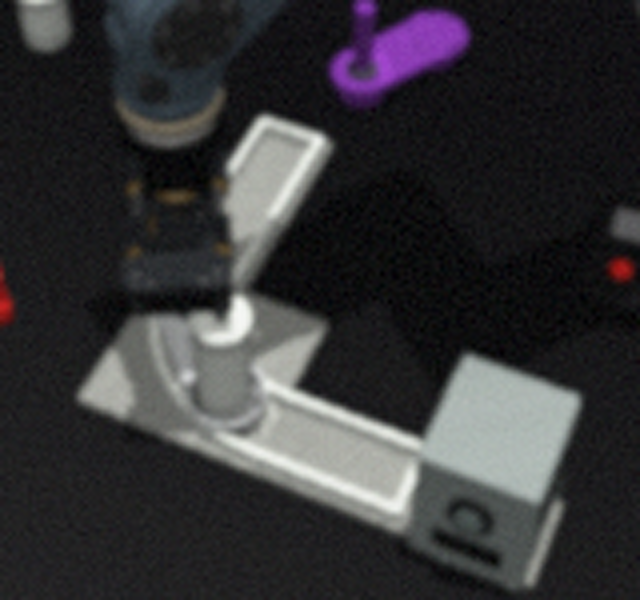

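The riser is still standing, with the carrier halfway round. Continuing.

Emit:
{"api": "carry_out", "payload": {
  "targets": [
    [0.004,0.012,0,0,0.002,-0.015],
    [0.008,0.025,0,0,0.003,-0.031],
    [0.01,0.05,0,0,0.003,-0.06],
    [0.013,0.075,0,0,0.003,-0.089],
    [0.017,0.099,0,0,0.003,-0.118],
    [0.023,0.124,0,0,0.003,-0.147],
    [0.029,0.148,0,0,0.003,-0.176],
    [0.036,0.172,0,0,0.003,-0.205],
    [0.045,0.195,0,0,0.003,-0.234],
    [0.054,0.219,0,0,0.003,-0.263],
    [0.065,0.241,0,0,0.003,-0.292],
    [0.076,0.263,0,0,0.003,-0.321],
    [0.089,0.285,0,0,0.003,-0.35],
    [0.095,0.296,0,0,0.003,-0.365]
  ]
}}

```text
time_s: 21.55
position: [0.6648, 0.1327, 0.0919]
tcp_rot: [[-0.994, -0.114, 0.002], [-0.114, 0.994, 0.0], [-0.002, 0.0, -1.0]]
force: [1.0, -3.2, -0.9]
opening: 0.276
```

```bash
python3 nxt.py s7 17
```

```text
[0.66483921 0.1327276  0.09191836] 0.2757833968684978 [ 0.95082613 -3.16498565 -0.89314771] 21.55 [  1.9  44.3  80.3   0.   55.2 -94.7]
track [0.09803605 0.0571279 ] r 0.11138458187371193 s 0.11838147703497846
0.1234 [0.008, 0.025, 0.005, 0.0, 0.002, -0.03]
0.1284 [0.009, 0.05, 0.005, -0.0, 0.002, -0.059]
0.1334 [0.012, 0.075, 0.005, -0.0, 0.002, -0.088]
0.1384 [0.016, 0.099, 0.005, -0.0, 0.002, -0.117]
0.1434 [0.021, 0.124, 0.005, -0.0, 0.002, -0.146]
0.1484 [0.028, 0.148, 0.005, -0.0, 0.002, -0.175]
0.1534 [0.035, 0.172, 0.005, -0.0, 0.002, -0.204]
0.1584 [0.043, 0.196, 0.005, -0.0, 0.002, -0.233]
0.1634 [0.053, 0.219, 0.004, -0.0, 0.002, -0.262]
0.1684 [0.063, 0.241, 0.004, -0.0, 0.002, -0.291]
0.1734 [0.075, 0.264, 0.004, -0.0, 0.002, -0.316]
0.1784 [0.087, 0.285, 0.004, -0.0, 0.002, -0.316]
0.1834 [0.099, 0.307, 0.004, -0.0, 0.002, -0.316]
0.1884 [0.111, 0.329, 0.004, -0.0, 0.002, -0.316]
0.1934 [0.123, 0.351, 0.004, -0.0, 0.002, -0.316]
0.1984 [0.134, 0.373, 0.004, -0.0, 0.002, -0.316]
```

View pics/s7.png

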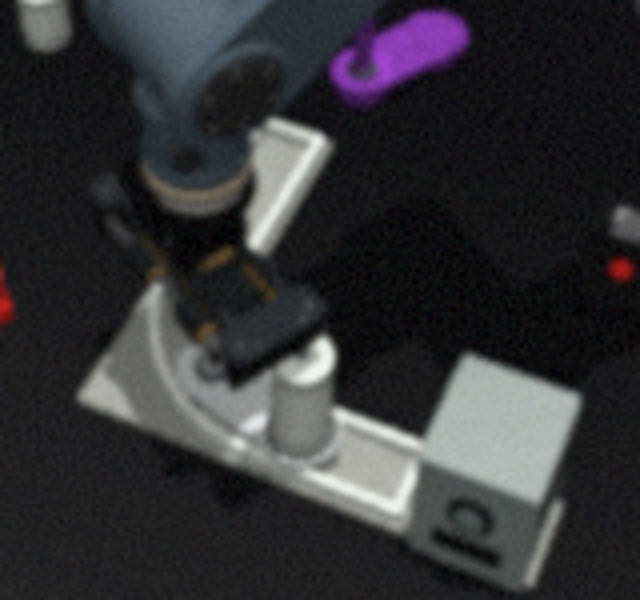

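Still upright. On through the rest of the bend, slowing before the stop (home at TCP s ≈ 0.181).

Emit:
{"api": "carry_out", "payload": {
  "targets": [
    [0.004,0.012,0,0,0.001,-0.015],
    [0.008,0.025,0,0,0.002,-0.03],
    [0.009,0.05,0,0,0.002,-0.059],
    [0.012,0.075,0,0,0.002,-0.088],
    [0.016,0.099,0,0,0.002,-0.117],
    [0.021,0.124,0,0,0.002,-0.146],
    [0.028,0.148,0,0,0.002,-0.175],
    [0.035,0.172,0,0,0.002,-0.204],
    [0.043,0.196,0,0,0.002,-0.233],
    [0.05,0.212,0,0,0.002,-0.255],
    [0.055,0.225,0,0,0.002,-0.275],
    [0.06,0.235,0,0,0.002,-0.295],
    [0.063,0.241,0,0,0.002,-0.31],
    [0.063,0.241,0,0,0.002,-0.316]
  ]
}}

```text
time_s: 23.35
position: [0.6463, 0.1796, 0.0917]
tcp_rot: [[-0.819, -0.574, -0.002], [-0.574, 0.819, -0.0], [0.001, 0.001, -1.0]]
force: [1.1, -2.3, -1.2]
opening: 0.275
```

```bash
python3 nxt.py s8 5
```

```text
[0.6463477  0.17958343 0.09174617] 0.2751508950719877 [ 1.11476416 -2.30816995 -1.22791938] 23.35 [   6.    44.    81.3   -0.    54.8 -119. ]
track [0.10976409 0.10611625] r 0.10983277259282871 s 0.16889711739194058
0.1739 [-0.001, 0.025, 0.004, 0.0, -0.001, 0.0]
0.1789 [-0.001, 0.05, 0.004, 0.0, -0.001, 0.0]
0.1839 [-0.001, 0.075, 0.004, 0.0, -0.001, 0.0]
0.1889 [-0.001, 0.1, 0.004, 0.0, -0.001, 0.0]
```

View pics/s8.png

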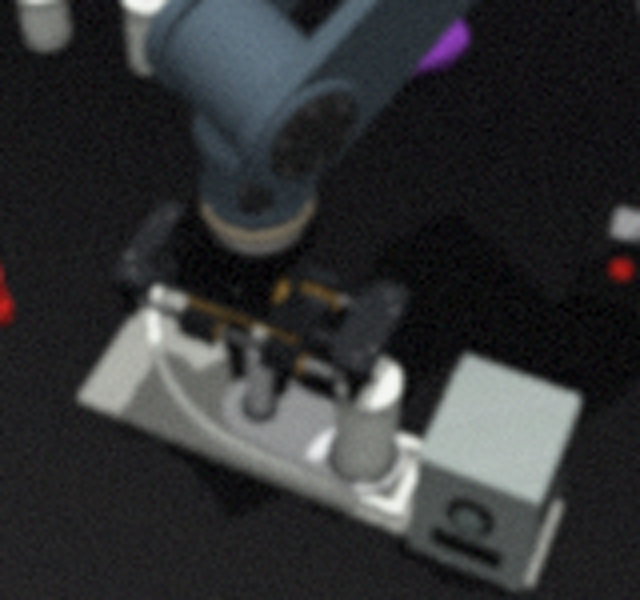

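Now the last ~12 mm slowly, watching force.

Emit:
{"api": "carry_out", "payload": {
  "targets": [
    [0,0.006,0,0,0,0],
    [0,0.012,0,0,0,0],
    [0,0.02,0,0,0,0],
    [0,0.028,0,0,0,0],
    [0,0.036,0,0,0,0],
    [0,0.044,0,0,0,0],
    [0,0.05,0,0,0,0],
    [0,0.055,0,0,0,0]
  ]
}}

```text
time_s: 24.4
position: [0.64, 0.1886, 0.0917]
tcp_rot: [[-0.819, -0.574, -0.002], [-0.574, 0.819, -0.0], [0.002, 0.001, -1.0]]
force: [1.8, -3.0, -2.1]
opening: 0.274
```

Emit:
{"api": "carry_out", "payload": {
  "targets": [
    [0,0.004,0,0,0,0],
    [0,0.008,0,0,0,0],
    [0,0.012,0,0,0,0],
    [0,0.012,0,0,0,0]
  ]
}}

```text
time_s: 24.9
position: [0.6394, 0.19, 0.0922]
tcp_rot: [[-0.819, -0.574, 0.0], [-0.574, 0.819, -0.001], [0.001, -0.001, -1.0]]
force: [0.7, -4.9, -0.7]
opening: 0.275
```

Emit:
{"api": "carry_out", "payload": {
  "targets": [
    [0,0.006,0,0,0,0],
    [0,0.012,0,0,0,0],
    [0,0.018,0,0,0,0],
    [0,0.018,0,0,0,0]
  ]
}}

```text
time_s: 25.4
position: [0.6394, 0.1912, 0.0933]
tcp_rot: [[-0.818, -0.575, 0.005], [-0.575, 0.818, -0.004], [-0.002, -0.006, -1.0]]
force: [3.2, -7.5, 1.3]
opening: 0.275
```

```bash
python3 nxt.py s9 2
python3 - <<'E'
from rig import bot
import cv2
im=bot.capture("wrist");cv2.imwrite("pics/w9.png",cv2.resize(im,(800,600),interpolation=cv2.INTER_CUBIC))
E
```

```text
[0.63943411 0.19123325 0.09333086] 0.2745004504642577 [ 3.19812087 -7.54718745  1.29425606] 25.4 [   7.2   43.5   82.1   -0.3   54.2 -117.7]
track [0.11078287 0.11962468] r 0.1112001740489132 s 0.18232032964074843
0.1873 [0.004, 0.025, 0.012, -0.004, 0.001, 0.001]
```

View pics/s9.png

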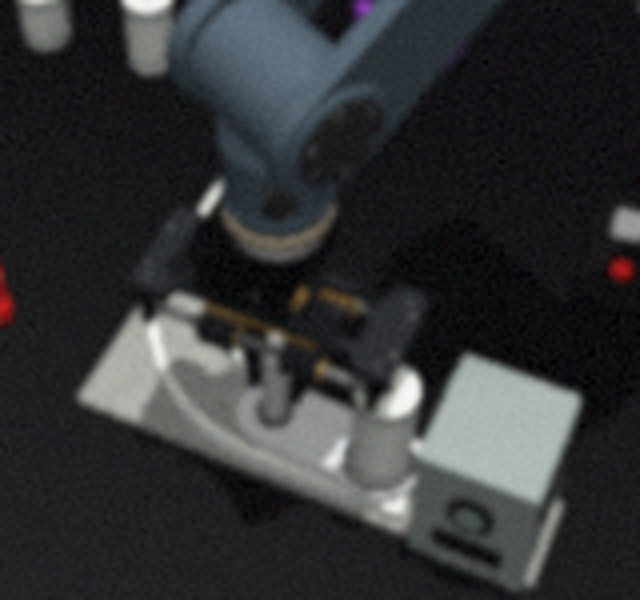

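View pics/w9.png

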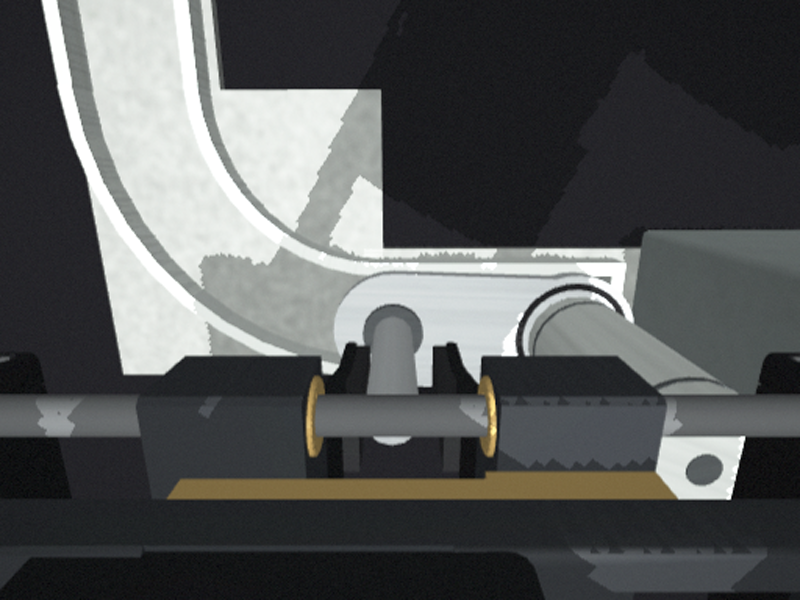

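Emit:
{"api": "carry_out", "payload": {
  "targets": [
    [0,0.01,0,0,0,0],
    [0,0.02,0,0,0,0],
    [0,0.025,0,0,0,0],
    [0,0.025,0,0,0,0]
  ]
}}

```text
time_s: 26.0
position: [0.6396, 0.1928, 0.0949]
tcp_rot: [[-0.818, -0.575, 0.011], [-0.575, 0.818, -0.007], [-0.005, -0.013, -1.0]]
force: [4.1, -9.5, 2.3]
opening: 0.275
```

```bash
python3 nxt.py s10 2
python3 - <<'E'
from rig import bot
import cv2
im=bot.capture("wrist");cv2.imwrite("pics/w10.png",cv2.resize(im[130:300,200:430],None,fx=3.4,fy=3.4,interpolation=cv2.INTER_CUBIC))
E
```

```text
[0.63961514 0.19277112 0.094945  ] 0.2745974652159161 [ 4.08586378 -9.47341138  2.29767874] 26.0 [   7.4   43.4   82.1   -0.6   53.9 -117.3]
track [0.11181325 0.1207806 ] r 0.11233175498158698 s 0.1833606884443208
0.1884 [0.009, 0.024, 0.019, -0.008, 0.003, 0.001]
```

View pics/w10.png

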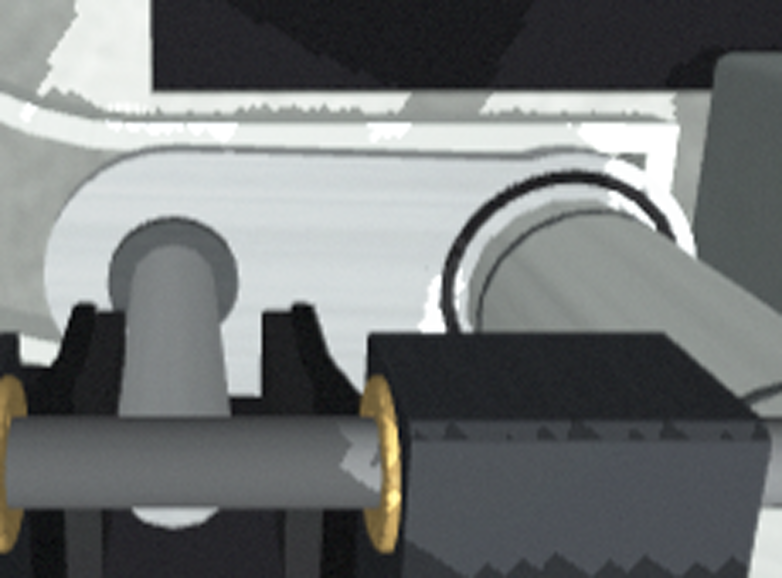

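The nose overlaps the end wall as it should at home, with the force rising while there is hardly any motion. Relieve the push, level the tool, then open.

```bash
python3 - <<'E'
from path import *
s=bot.read_state()
for y in(.119,.1175,.1165): print(row(s,[*(O+A@[.110,y]),.092],125))
E
```

```text
[ 0.009 -0.009  0.015 -0.008  0.003  0.001]
[ 0.009 -0.016  0.015 -0.008  0.003  0.001]
[ 0.009 -0.021  0.015 -0.008  0.003  0.001]
```

Emit:
{"api": "carry_out", "payload": {
  "targets": [
    [0.004,-0.006,0.008,-0.004,0.001,0],
    [0.009,-0.012,0.015,-0.008,0.003,0],
    [0.009,-0.016,0.015,-0.008,0.003,0],
    [0.009,-0.016,0.015,-0.008,0.003,0]
  ]
}}

```text
time_s: 26.6
position: [0.6399, 0.1894, 0.0919]
tcp_rot: [[-0.818, -0.575, 0.0], [-0.575, 0.818, 0.0], [-0.0, 0.0, -1.0]]
force: [1.5, -1.8, 0.3]
opening: 0.279
```

Emit:
{"api": "carry_out", "payload": {
  "targets": [
    [0,0,0,0,0,0],
    [0,0,0,0,0,0],
    [0,0,0,0,0,0],
    [0,0,0,0,0,0]
  ],
  "jaw": -0.1
}}

```text
time_s: 27.1
position: [0.6397, 0.1896, 0.0919]
tcp_rot: [[-0.818, -0.575, -0.0], [-0.575, 0.818, 0.001], [-0.0, 0.001, -1.0]]
force: [0.8, -0.5, 0.7]
opening: 0.445
```

```bash
python3 nxt.py s11 2
python3 - <<'E'
from rig import bot
import cv2
im=bot.capture("wrist");cv2.imwrite("pics/w11.png",cv2.resize(im[130:300,200:430],None,fx=3.4,fy=3.4,interpolation=cv2.INTER_CUBIC))
E
```

```text
[0.63969763 0.18964884 0.09185145] 0.4449817327728853 [ 0.77967947 -0.4715393   0.657297  ] 27.1 [ 6.900e+00  4.370e+01  8.200e+01  1.000e-01  5.440e+01 -1.182e+02]
track [0.11008995 0.11817566] r 0.11039310721380692 s 0.1809416116644988
0.1859 [0.0, 0.025, 0.004, 0.001, 0.0, 0.001]
```

View pics/w11.png

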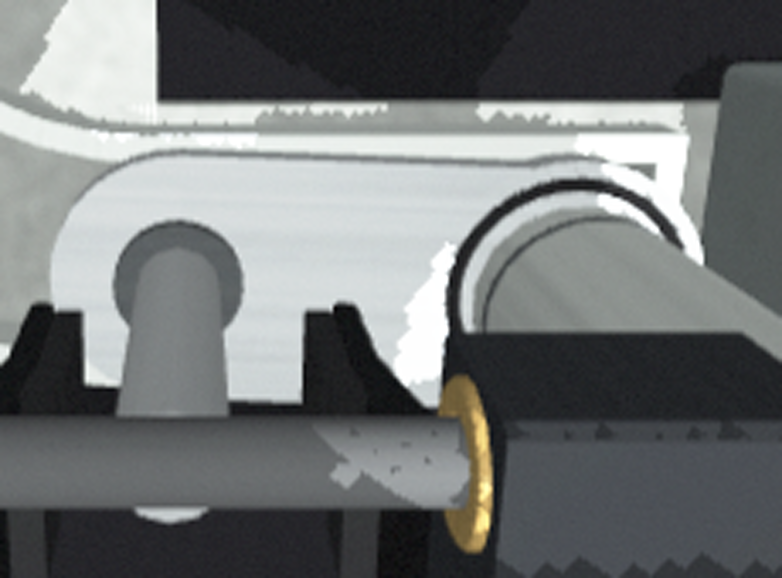

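Post is centred about 2.6 mm behind the TCP, so track y ≈ 0.1155 (home is 0.115). Lifting clear.

Emit:
{"api": "carry_out", "payload": {
  "targets": [
    [0,0,-0.05,0,0,0],
    [0,0,-0.15,0,0,0],
    [0,0,-0.35,0,0,0],
    [0,0,-0.6,0,0,0],
    [0,0,-0.85,0,0,0],
    [0,0,-1,0,0,0],
    [0,0,-1,0,0,0]
  ]
}}

```text
time_s: 28.08
position: [0.6417, 0.1897, 0.2972]
tcp_rot: [[-0.818, -0.575, 0.009], [-0.575, 0.818, 0.002], [-0.009, -0.004, -1.0]]
force: [0.2, 0.3, -0.1]
opening: 0.448
```

Emit:
{"api": "carry_out", "payload": {
  "targets": [
    [0.2,-0.2,0,0,0,0],
    [0.4,-0.5,0,0,0,0],
    [0.5,-0.8,0,0,0,0],
    [0.6,-1,0,0,0,0],
    [0.6,-1,0,0,0,0],
    [0.6,-1,0,0,0,0]
  ]
}}

```text
time_s: 28.82
position: [0.6577, -0.0425, 0.2959]
tcp_rot: [[-0.818, -0.575, 0.007], [-0.575, 0.818, 0.003], [-0.007, -0.001, -1.0]]
force: [0.5, 0.6, -0.0]
opening: 0.45
```

```bash
python3 - <<'E'
from h import *
from rig import bot
import cv2
s=bot.read_state();print(s["position"],s["time_s"])
im=bot.capture("wrist");cv2.imwrite("pics/w12.png",cv2.resize(im,(800,600),interpolation=cv2.INTER_CUBIC))
np.save("w12.npy",wcam(bot,s)["view"])
im=bot.capture("scene");cv2.imwrite("pics/s12.png",cv2.resize(im,(800,600),interpolation=cv2.INTER_CUBIC))
im=bot.capture("top");cv2.imwrite("pics/t12.png",cv2.resize(im,(800,600),interpolation=cv2.INTER_CUBIC))
E
```

```text
[ 0.65768602 -0.0425329   0.29588768] 28.825
```

View pics/w12.png

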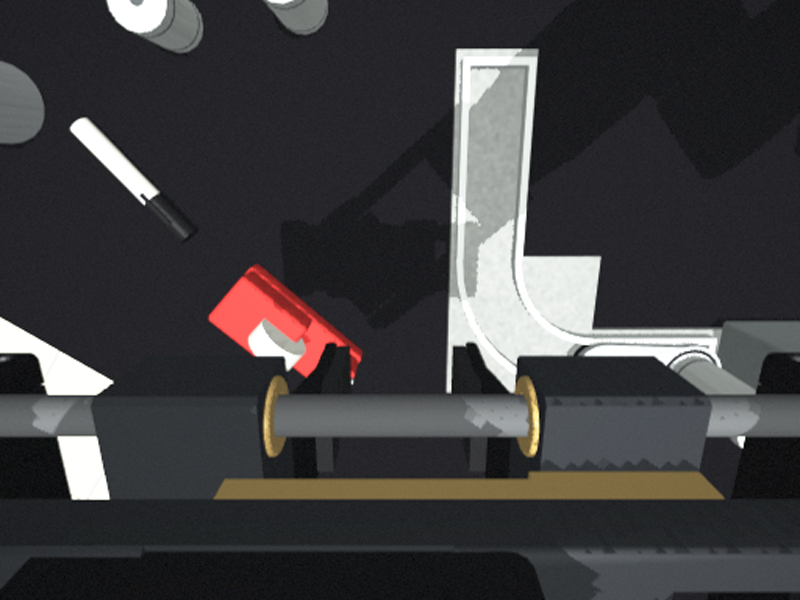

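View pics/s12.png

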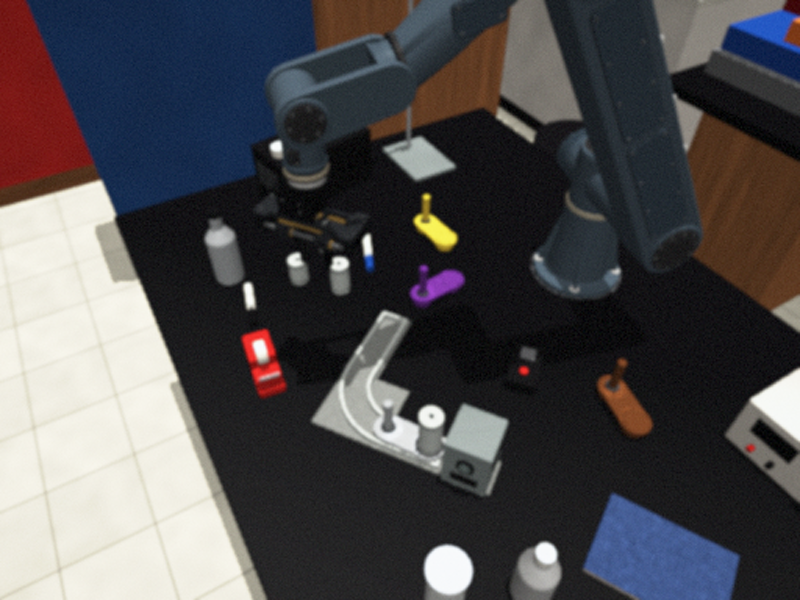

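View pics/t12.png

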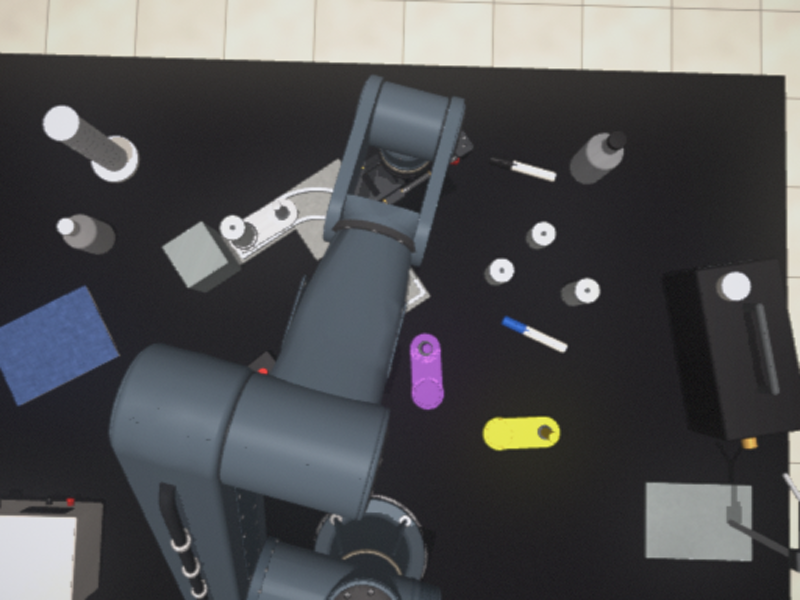

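```bash
python3 - <<'E'
from rig import bot
import cv2
im=bot.capture("top")[125:190,100:215];cv2.imwrite("pics/t13.png",cv2.resize(im,None,fx=6.5,fy=6.5,interpolation=cv2.INTER_CUBIC))
im=bot.capture("scene")[240:325,230:330];cv2.imwrite("pics/s13.png",cv2.resize(im,None,fx=6.5,fy=6.5,interpolation=cv2.INTER_CUBIC))
E
```

```text
(no output)
```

View pics/t13.png

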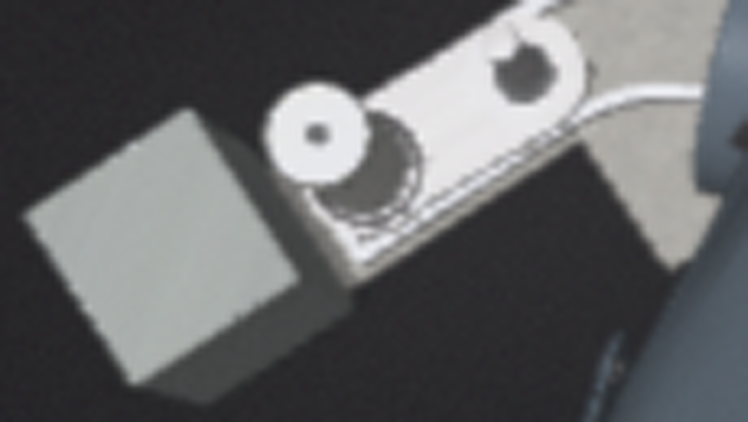

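View pics/s13.png

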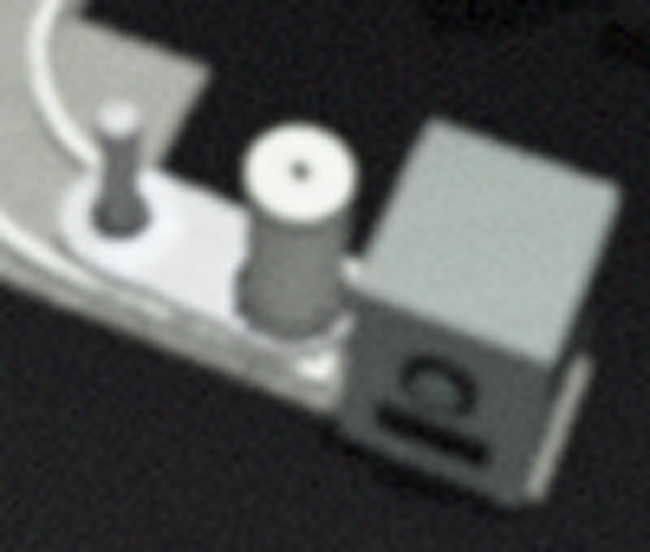

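```bash
python3 - <<'E'
from path import *
T=bot.camera_info("top");S=bot.camera_info("scene")
t=uncrop((317,133),6.5,100,125);s=uncrop((300,171),6.5,230,240)
x,r=tri([(T,t),(S,s)]);print("riser top",x,r,"track",A.T@(x[:2]-O))
# relative to sensor box, same image, same plane z=.128
u=lambda p:onz(T,uncrop(p,6.5,100,125),.128)
c=np.mean([u(p) for p in [(190,108),(23,214),(131,386),(300,277)]],0)
v=A.T@(u((317,133))-c)[:2];print("riser-box centre (track), expect (0,-.0825):",v)
x=onz(S,uncrop((118,115),6.5,230,240),.11);print("post",A.T@(x[:2]-O))
cs=np.mean([onz(S,uncrop(p,6.5,230,240),.128) for p in [(436,118),(620,190),(545,362),(362,288)]],0)
print("scene: riser-box",A.T@(onz(S,s,.128)-cs)[:2],"post-box exp(0,-.1675)",A.T@(x-cs)[:2])
E
```

```text
riser top [0.59621921 0.26032481 0.12849514] 0.07023633963569864 track [0.11501259 0.20100823]
riser-box centre (track), expect (0,-.0825): [ 0.00453119 -0.08183452]
post [0.10985412 0.1145551 ]
scene: riser-box [ 0.0034522  -0.08264548] post-box exp(0,-.1675) [-0.00132456 -0.16916631]
```

Along the track it is home to about 1 mm. The lateral riser reading is 3–4 mm off axis, so I'm taking a close wrist look at the ring and the stop.

Emit:
{"api": "carry_out", "payload": {
  "targets": [
    [-0.2,0.2,0,0,0,0],
    [-0.4,0.5,0,0,0,0],
    [-0.55,0.8,0,0,0,0],
    [-0.6,1,0,0,0,0],
    [-0.6,1,0,0,0,0]
  ]
}}

```text
time_s: 29.7
position: [0.6386, 0.1967, 0.2975]
tcp_rot: [[-0.812, -0.583, 0.008], [-0.583, 0.812, 0.003], [-0.008, -0.002, -1.0]]
force: [0.2, -0.3, -1.0]
opening: 0.45
```

Emit:
{"api": "carry_out", "payload": {
  "targets": [
    [-0.05,0.2,0,0,0,0],
    [-0.15,0.4,0,0,0,0],
    [-0.15,0.4,0,0,0,0],
    [-0.15,0.4,0,0,0,0],
    [-0.15,0.4,0,0,0,0]
  ]
}}

```text
time_s: 30.32
position: [0.6168, 0.2777, 0.2975]
tcp_rot: [[-0.813, -0.582, 0.008], [-0.582, 0.813, 0.003], [-0.008, -0.003, -1.0]]
force: [0.0, 0.5, -0.5]
opening: 0.449
```

```bash
python3 - <<'E'
from path import *
import cv2
s=bot.read_state();print(s["position"],s["time_s"],A.T@(s["position"][:2]-O))
im=bot.capture("wrist");cv2.imwrite("pics/w14.png",cv2.resize(im[60:260,130:400],None,fx=2.9,fy=2.9,interpolation=cv2.INTER_CUBIC))
np.save("w14.npy",wcam(bot,s)["view"])
E
```

```text
[0.61682775 0.27770794 0.29752626] 30.325 [0.14186466 0.20342709]
```

View pics/w14.png

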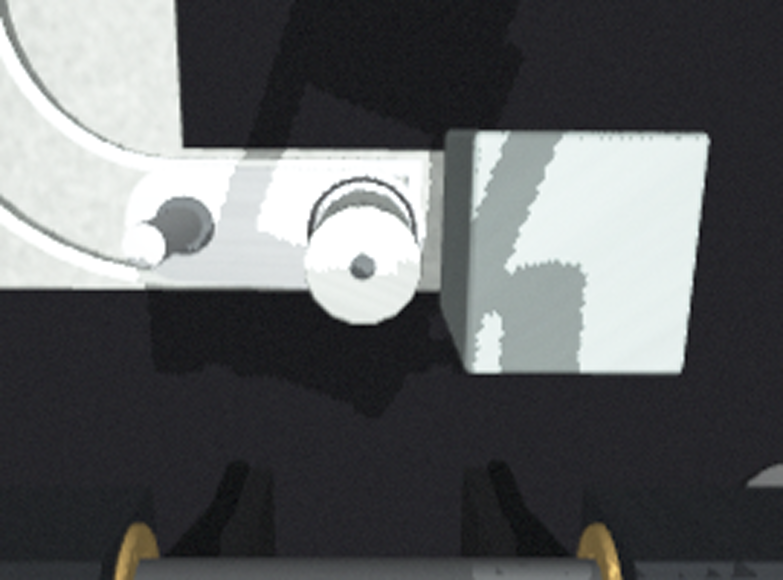

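```bash
python3 - <<'E'
from path import *
C=dict(camera_matrix=bot.camera_info("wrist")["camera_matrix"],view=np.load("w14.npy"))
f=lambda p,z:(A.T@(onz(C,uncrop(p,2.9,130,60),z)[:2]-O)*1000).round(1)
print("riser",f((363,267),.128),"ring top edge",f((363,178),.032),"L",f((309,228),.032),"R",f((417,228),.032),"riser base top edge",f((363,190),.032))
print("post top",f((145,242),.11),"post base",f((186,224),.032))
print("stop face?",f((423,165),.02),"box near top edge",f((473,133),.128),f((470,372),.128),"far",f((709,133),.128),f((683,372),.128))
E
```

```text
riser [115.4 200.2] ring top edge [ 88.4 199.2] L [112.  173.5] R [111.5 225.3] riser base top edge [ 93.9 199.3]
post top [109.4 114.9] post base [110.7 114.6]
stop face? [ 82.6 228.1] box near top edge [ 67.2 238.9] [155.6 241.7] far [ 66.3 322.7] [154.7 323.7]
```

```bash
python3 - <<'E'
from rig import bot
s=bot.read_state();print(s["time_s"],s["force"]);print(bot.hand_in())
E
```

```text
30.375 [-0.11736452 -0.06844314  1.03050668]
the job is handed in; nothing more can be done
None
```

I set the 96 mm riser on the carrier's ring mark at the loading end and let go of it. Then I slid the loaded carrier round the bend until it stopped against the end stop. I handed the job in at 30.4 s; no verdict is reported.

- **Choosing the riser:** the four measured 63, 80, 95.5 and 112.5 mm high, so the 96 mm one was clear. It stood at about (0.639, −0.184).
- **Placing:** I lowered it until it touched with about 5 N, then released it.
- **Sliding:** I closed the jaws loosely around the post and pushed. The force was about 1.5 to 6 N along the track, and up to about 10 N against the stop, where the carrier would go no further.
- **Home position:** the seat reads 199.4 to 201.0 mm along the track (home is 200 mm), and the post reads 114.6 to 114.9 mm (home is 115 mm).
- **Flush top:** the riser's top is at 128.5 mm, against 128 mm for the sensor box.
- **On its mark:** the riser is upright and within about 1 mm of the ring's centre.
- **One reading that disagreed:** two cameras put the riser 3 to 5 mm to the outer side of the track's centre line. The ring reads the same offset, so it is probably the carrier's play in the channel plus calibration error, not the riser moving on its mark.
- **Other objects:** I saw no sign that the other risers, the markers, the tape dispenser or the remote box had moved. The arm hid part of the final top view, so I only compared them by eye. It was clear of everything when I handed in.

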